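# Open the oil tank's locking filler cap

## Task

Open the oil tank's filler: flip the red locking tab on the cap up until it stands, then use it to unscrew the cap anticlockwise until you feel it come up against its stop, without forcing it there. Lift the freed cap straight off and set it down gently, upright, in the round steel parts dish; leave everything else on the bench where it is.

Things in the scene. Friction and masses are not known exactly. Their poses are not given: they have to be found in the camera images.
- tank: Aluminium oil tank, 130 mm (its x) by 190 mm (its y), top 75 mm above the bench, held by two bolted straps: fixed. Origin at the centre of its underside, z up. A filler neck of 74 mm diameter, rim 105 mm above the bench, stands on its top, 45 mm along the tank's +y from its centre.
- filler_mouth (a point): Point on the neck's axis 106 mm above the bench: the shut cap's origin lies here, or up to 2.5 mm higher. Axes as the tank's. More than about 55 N between cap and tank (forced at the stop with some 0.7 N m, turned while locked, or pulled before the lugs are free) does damage.
- cap: Aluminium filler cap, knurled disc 67 mm across, 8 mm thick; all told 0.2 to 0.33 kg. Origin on its axis at the disc's underside, z up. At the start shut, its x axis within 2 degrees of the tank's. It unscrews anticlockwise seen from above: up to 0.3 N m turns it, it climbs up to 2.5 mm, then meets a solid stop and is free.
- lugs (a point): On the cap's axis, 12 mm below its origin, axes as the cap's: middle of its two lugs (53 mm over them, along x), under a cam ring in the neck, 2 mm play. From shut to the stop takes 35 to 88 degrees; this differs from tank to tank, cannot be seen and must be felt as a sharp rise of torque. At the stop, and up to 4 degrees short of it, the cap lifts straight out.
- seal (a point): Centre of the underside of the sprung sealing pad (30 mm across) on the cap's foot: 28 mm below the cap's origin when free, 22 mm when shut. Its spring (1.5 N/mm) pushes the shut cap up with about 15 N, and lifts the freed cap some 3 mm.
- tab (a joint): Angle of the red tab: 0 flat on the cap (locked), 1.57 upright, 1.62 at its stop. A friction hinge (0.08 N m): it stays where it is left. While flat, a tooth under its nose stands between two steel ears on the neck's flange and the cap cannot turn; above 0.4 rad it is clear of them.
- tab_grip (a point): On the red tab, 29 mm from its hinge, half-way through its thickness. Tab 26 mm wide (along y, the hinge), 8 mm thick, sides parallel to 38 mm from the hinge, then a nose to 42 mm, towards -x. Flat, it lies on the disc, its top 16.5 mm above the cap's origin; pinched across its width from above it can pivot, and drag, in the grip as it is lifted. Upright it stands on the cap's axis.
- hinge (a point): Hinge of the tab: on the cap's axis, 12.5 mm above the cap's origin, pin along the cap's y. Two aluminium hinge cheeks beside the tab reach 13.5 to 19.5 mm out along y, 5.5 mm either way along x, and 5 mm above the pin.
- dish: Round stainless parts dish, loose, 150 mm across and 30 mm high, inside 126 mm across at the floor. Origin at the centre of its underside, inner floor 7 mm above the bench. A cap standing in it on its sealing pad has its origin 35 mm above the bench.
- parts_bin: Blue parts bin, 149 x 122 x 74 mm, loose bystander, origin under its centre. It and the dish stand either side of the tank, either way round.
- pinion: Small steel gear, 56 mm across, 28 mm high, loose bystander, origin under its centre.
- tape: Black tape roll lying flat, 66 mm across, 19 mm high, loose bystander, origin under its centre.
- yoke: Universal joint yoke, 70 x 165 x 52 mm, loose bystander on the left, origin under its centre.
- nippers: Red-handled pliers, 58 x 179 x 14 mm, loose bystander on the right, origin under their centre.
- carton: Small brown parts carton, 61 x 75 x 45 mm, loose bystander on the right, origin under its centre.

How it is judged:
By the outcome, as a careful person would: the job done as asked, in the order asked, and still so for the second after the job is handed in, with the robot touching nothing.
It also fails if it takes over 69 s, if anything falls off the work surface, if the arm or the gripper's body presses on something with over 40 N, if the wrist force passes 120 N, or if a joint passes its speed limit or range.

## Robot

A 6-joint arm with a two-finger parallel gripper is mounted at the origin on a cart in front of the work surface, level with it; the furniture and walls round the work are solid. World frame = base frame: x ahead of the robot, y to its left, z up, the work surface at z = 0. Lengths are in mm, angles in degrees, forces in N, time in s.
With the tool pointing down it reaches from about 400 to 825 mm from the base axis. Payload 7 kg.
Tool frame: the origin (TCP) lies at the very end of the fingers, on their centre line; the grasp point (between the pads) lies 19 mm behind it (r.pinch_z is the distance from the TCP to the grasp point, in mm); z points along the fingers, y is the direction in which the jaws open and shut (so a half turn about z gives the same grasp; the last joint's range is limited). The gripper opens to 85 mm and grips with 20 to 120 N. Pads are 22 mm wide; open, the fingers measure 114 mm over their backs; the gripper's body (76 mm by 85 mm) begins 54 mm behind the grasp point. The pads swing forward as they close: fully open they stand 13 mm farther back than shut.
Start: joints at [87.153, 20.546, 0.682, 0, -70.136, -16.507], TCP at [223.711, 636.827, 231.302] pointing down, gripper open.
Joint ranges: [-176.03, 176.03], [-82.01, 121.73], [-58.28, 71.71], [-173.87, 95.51], [-174.79, -0.11], [-173.66, 173.66]. Speed limits (degrees/s): [136.94, 136.94, 172.46, 180, 180, 180].

## Interface

Orientations are given as a 3x3 rotation matrix whose columns are the frame's x, y, z axes.
In Python, from rig import r, eyes, order gives the robot as it stands.
- The arm moves only by the tool send_rows, never from a script. Its argument "rows" is a list of rows, each an object of numbers: "dx", "dy", "dz": the shift along the world's x, y, z in cm; "wx", "wy", "wz": the turn, a rotation vector about the world's x, y, z in degrees. In form: [{"dx": .., "dy": .., "dz": .., "wx": .., "wy": .., "wz": ..}, ...]. A call has 1 to 8 rows; each row is the pose to reach, as a shift and turn from the pose commanded when the call began; what a row does not reach only later rows make up. A row lasts 1/12 s, in which the tool goes at most 41.7 mm and 7.16 degrees, less where a joint would pass 70% of its speed; a pose out of reach is approached as far as the arm can. A call with a gripper value outside its range is refused whole. "fingers" is the finger opening in cm, from 0 to 8.54, set as the call begins (left out, the last holds). The fingers move at their own pace and stop on an object; "newtons" is the grip in N (left out, the last holds). Time passes only in rows, so rows that repeat a pose let the fingers close. It gives the time, the measured TCP pose, the force and the opening at its end, in the units of the state.
- r.state(): the state, without advancing time (a new reading comes with each control period).
- eyes.read_camera(name): name is "scene" or "top"; returns (picture, depth): 480x640x3 uint8, red, green, blue; 480x640 float32, mm along the optical axis (not along the pixel's ray), 0 where there is no reading.
- eyes.calibration(name): a dict with "fx", "fy", "cx", "cy" (pixels), "k1" (the pictures are not rectified: a ray, as slopes to the right and down, at radius r is drawn at 1 + k1 r^2 times it, then the intrinsics apply), "view" (4x4, takes a point from world to camera coordinates). Camera axes: x right, y down, z forward; pixel columns grow to the right and rows downward; lengths in mm; the calibration is good to about 2 mm. A picture is of the moment at which its call begins. calibration takes no time and is no camera call.
- order.finish_job(): hands the job in, once; it reports no verdict.
The state is a dict: "time_s": time; "q": joint angles; "joint_velocities": joint speeds; "effort": joint torques, N m; "position": TCP position; "ee_rot": TCP orientation; "wrist_force": force on the tool from outside, world axes, zero at the start; "ft_torque": the same for the moment, N m; "width": finger opening in mm.
Only numpy, scipy, OpenCV 4.12 (cv2) and the standard library are available. Lean on these libraries where they do the work, as an engineer would, in place of code of your own. Each camera call takes 0.05 s, during which the arm holds its last target.

## Working session

There is one attempt and no reset: what is moved stays moved. The work goes in short steps, Python scripts to look and compute and a tool call to move; the robot and the scene stay as the last step left them, time stands still between calls to the robot, and variables do not carry over. Pictures are saved under pics/ and viewed, and the job is handed in when it is done.

Besides the shell and the picture viewer there is one more tool, called after "Emit:" as name([rows], argument=value, ...), one row to a line, values as JSON. send_rows: Moves the arm, as the interface text tells. Its arguments: {"type":"object","properties":{"rows":{"type":"array"},"fingers":{"type":"number"},"newtons":{"type":"number"}},"required":["rows"]}

```bash
ls; mkdir -p pics; python3 - <<'E'
from rig import r,eyes,order
import numpy as np,cv2
print(r.state(), r.pinch_z)
for n in("scene","top"):
    p,d=eyes.read_camera(n); cv2.imwrite(f"pics/{n}0.png",p[:,:,::-1]); np.savez(f"{n}0.npz",p=p,d=d); c=eyes.calibration(n); print(n,c)
E
```

```text
pics
{'time_s': 0.0, 'q': array([ 8.71505906e+01,  2.05925153e+01,  6.34648776e-01, -2.15434599e-02,
       -7.01360851e+01, -1.65075792e+01]), 'joint_velocities': array([ 0.09900365, -0.0022223 , -0.09313479, -0.06136228, -0.03968877,
       -0.13025668]), 'effort': array([-3.15377647e-04, -5.83312726e+01,  2.93426782e+01,  6.93735301e+00,
       -5.98051847e-03, -9.29757306e-06]), 'position': array([223.57993623, 636.38802479, 230.35366245]), 'ee_rot': array([[ 9.43429319e-01, -3.31573418e-01, -4.34709067e-04],
       [-3.31573678e-01, -9.43427936e-01, -1.62013576e-03],
       [ 1.27077272e-04,  1.67262166e-03, -9.99998593e-01]]), 'wrist_force': array([ 0.06686663, -0.31478521,  0.4422482 ]), 'ft_torque': array([ 0.0220137 ,  0.00276249, -0.01860553]), 'width': 85.51270051139538} 18.700000000000003
scene {'fx': 556.1789433650385, 'fy': 556.1789433650385, 'cx': 308.641019534037, 'cy': 249.03511964499438, 'k1': -0.11929574451145535, 'view': array([[ 6.01543266e-01, -7.98783064e-01, -9.55593923e-03,
        -2.82397204e+02],
       [-4.25152369e-01, -3.09998263e-01, -8.50380232e-01,
         2.75804501e+02],
       [ 6.76307003e-01,  5.15603232e-01, -5.26081880e-01,
         1.43573521e+03],
       [ 0.00000000e+00,  0.00000000e+00,  0.00000000e+00,
         1.00000000e+00]])}
top {'fx': 433.4377868045263, 'fy': 433.4377868045263, 'cx': 319.54577682082845, 'cy': 245.3490875375006, 'k1': -0.09031531063690855, 'view': array([[ 1.96032515e-03, -9.99898735e-01, -1.40952881e-02,
         3.38235773e+00],
       [-9.83904939e-01,  5.89997122e-04, -1.78691698e-01,
         4.49016442e+02],
       [ 1.78681919e-01,  1.42187174e-02, -9.83804147e-01,
         1.15033042e+03],
       [ 0.00000000e+00,  0.00000000e+00,  0.00000000e+00,
         1.00000000e+00]])}
```

View pics/scene0.png

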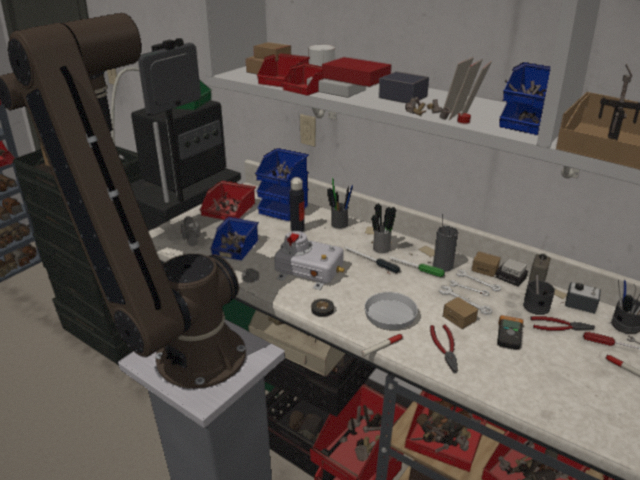

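View pics/top0.png

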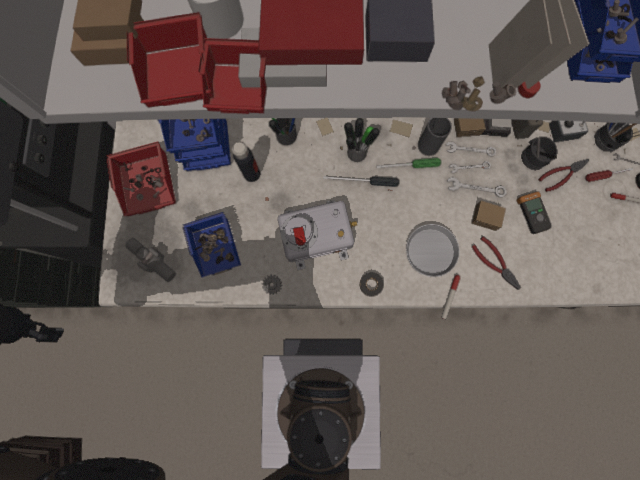

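The scene view shows the tank at about (310,260) and the dish at (392,310). In the top view the tank is at (318,228) with the neck to its left, the red tab at (299,234) and the dish at (432,248). I'll zoom in.

```bash
python3 - <<'E'
import numpy as np,cv2
a=np.load("top0.npz")["p"][:,:,::-1];b=np.load("scene0.npz")["p"][:,:,::-1]
cv2.imwrite("pics/z1.png",cv2.resize(a[185:275,265:365],(800,720),interpolation=cv2.INTER_CUBIC)[:600])
b=b[225:295,265:355];cv2.imwrite("pics/z2.png",cv2.resize(b,(770,600),interpolation=cv2.INTER_CUBIC))
E
```

```text
(no output)
```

View pics/z1.png

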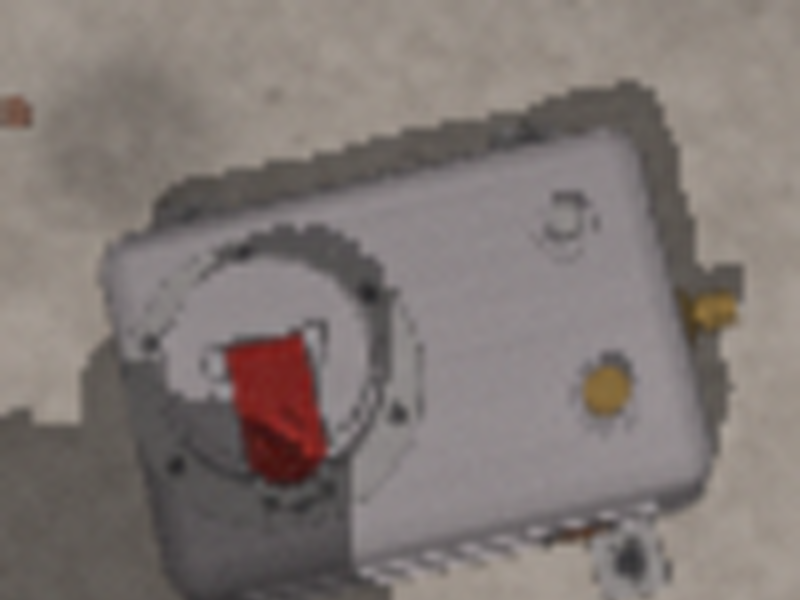

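View pics/z2.png

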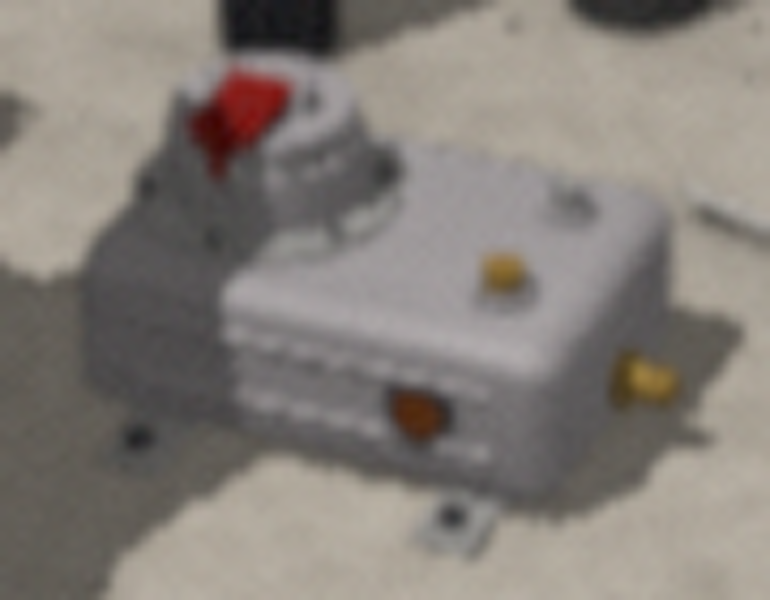

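```bash
cat > h.py <<'E'
import numpy as np,cv2
from rig import r,eyes,order
def cal(n):
    c=eyes.calibration(n); K=np.array([[c['fx'],0,c['cx']],[0,c['fy'],c['cy']],[0,0,1.]]); return K,np.array([c['k1'],0,0,0,0.]),c['view']
def rays(n,uv):
    K,D,V=cal(n); s=cv2.undistortPoints(np.asarray(uv,float).reshape(-1,1,2),K,D)[:,0]
    d=np.c_[s,np.ones(len(s))]@V[:3,:3]; o=-V[:3,:3].T@V[:3,3]; return o,d   # d scaled to unit depth
def cloud(n,dep):
    v,u=np.mgrid[0:480,0:640]; o,d=rays(n,np.c_[u.ravel(),v.ravel()]); return (o+d*dep.reshape(-1,1)).reshape(480,640,3)
def onplane(n,uv,z):
    o,d=rays(n,uv); return o+d*((z-o[2])/d[:,2:])
def proj(n,P):
    K,D,V=cal(n); return cv2.projectPoints(np.asarray(P,float).reshape(-1,1,3),cv2.Rodrigues(V[:3,:3])[0],V[:3,3],K,D)[0][:,0]
def tri(uv1,uv2):
    o1,d1=rays("top",[uv1]);o2,d2=rays("scene",[uv2]);d1=d1[0];d2=d2[0]
    A=np.c_[d1,-d2];t=np.linalg.lstsq(A,o2-o1,rcond=None)[0];p=o1+t[0]*d1;q=o2+t[1]*d2
    return (p+q)/2,p-q
def red(p):
    h=cv2.cvtColor(p,cv2.COLOR_RGB2HSV); return ((h[...,0]<8)|(h[...,0]>172))&(h[...,1]>130)&(h[...,2]>50)
E
python3 - <<'E'
from h import *
for n in("top","scene"):
    z=np.load(n+"0.npz");p,d=z["p"],z["d"];C=cloud(n,d)
    M=red(p); k,l,st,ce=cv2.connectedComponentsWithStats(M.astype(np.uint8))
    best=[i for i in range(1,k) if st[i][4]>15 and 500<C[l==i].mean(0)[0]<0+750 and -100<C[l==i].mean(0)[1]<200]
    for i in best:
        P=C[l==i]; print(n,st[i],ce[i],P.mean(0).round(1),np.median(P,0).round(1),P.min(0).round(1),P.max(0).round(1))
    # bench heights
    b=(C[...,0]>450)&(C[...,0]<650)&(C[...,1]>-150)&(C[...,1]<-50)&(abs(C[...,2])<15); print("bench z",np.median(C[b][:,2]),C[b][:,2].std())
    for lo,hi in((68,82),(108,120)):
        m=(C[...,2]>lo)&(C[...,2]<hi)&(C[...,0]>400)&(C[...,0]<700)&(C[...,1]>-120)&(C[...,1]<170)&(d>0)&~M
        P=C[m]; print(lo,len(P),P.min(0).round(),P.max(0).round(),np.median(P[:,2]))
        if len(P)>20:
            print(cv2.minAreaRect(P[:,:2].astype(np.float32)), cv2.minEnclosingCircle(P[:,:2].astype(np.float32)))
    m=(C[...,2]>22)&(C[...,2]<36)&(C[...,0]>350)&(C[...,0]<750)&(C[...,1]<-100)&(C[...,1]>-400)&(d>0)
    k,l,st,ce=cv2.connectedComponentsWithStats(m.astype(np.uint8))
    for i in range(1,k):
        if st[i][4]>40:
            P=C[l==i]; print("rim?",st[i],cv2.minEnclosingCircle(P[:,:2].astype(np.float32)),P[:,2].max())
E
```

```text
top [  127     0   236   114 15784] [240.71369742  51.82482261] [682.2 133.  572.4] [686.5 146.1 577.7] [236.2 -73.4 521.5] [ 759.5  319.  1212. ]
top [254 160   4  12  27] [255.18518519 166.        ] [665.4 181.8  78.7] [666.3 181.7  80.5] [658.9 180.4  48.9] [672.7 184.3 108.9]
bench z -0.14122740420680202 2.830185599854402
68 2355 [409. -86.  68.] [567. 116.  82.] 74.87487590764681
((487.70233154296875, 15.248786926269531), (128.74588012695312, 188.44778442382812), 12.277215003967285) ((487.3199462890625, 15.063365936279297), 108.06937408447266)
108 364 [435.  25. 108.] [512.  93. 120.] 114.47514883173722
((474.9440002441406, 60.17341232299805), (66.59583282470703, 73.88079071044922), 66.25369262695312) ((473.1776428222656, 56.298736572265625), 39.205806732177734)
rim? [414 159  27   7  84] ((700.8583374023438, -307.83935546875), 38.48375701904297) 28.035988772975543
rim? [370 176  29   9 105] ((642.3411865234375, -180.60989379882812), 40.170631408691406) 29.89962903173182
rim? [406 224  54  53 322] ((437.6648254394531, -310.50360107421875), 75.73941040039062) 35.324732219230555
s
[... 391 characters left out ...]
520.4078369140625, -47.02964782714844), (158.11729431152344, 342.89166259765625), 46.407432556152344) ((552.2077026367188, -13.627811431884766), 174.58168029785156)
108 125 [433.  17. 108.] [509.  89. 120.] 111.6851619897825
((472.67236328125, 53.21502685546875), (77.40657043457031, 65.05580139160156), 50.44523620605469) ((468.64593505859375, 54.86115264892578), 40.05511474609375)
rim? [376 242  15   7  54] ((721.2656860351562, -121.7483139038086), 24.906455993652344) 35.07732619752426
rim? [433 256  18  10  70] ((740.7244873046875, -323.4058837890625), 29.148601531982422) 35.807257190417204
rim? [365 291  53  36 297] ((439.263671875, -314.2716979980469), 78.85382843017578) 35.17889805309392
```

```bash
python3 - <<'E'
from h import *
from scipy.optimize import least_squares
for n in("top","scene"):
    z=np.load(n+"0.npz");p,d=z["p"],z["d"];C=cloud(n,d)
    M=red(p); k,l,st,ce=cv2.connectedComponentsWithStats(M.astype(np.uint8))
    for i in range(1,k):
        P=C[l==i]; m=np.median(P,0)
        if st[i][4]>15 and 400<m[0]<560 and -20<m[1]<120:
            print(n,st[i],ce[i],m.round(1),P.min(0).round(1),P.max(0).round(1))
            uv=np.argwhere(l==i)[:,::-1]; Q=onplane(n,uv,121)[:,:2]
            rc=cv2.minAreaRect(Q.astype(np.float32)); print("red on z=121 (only 1px centers)",rc)
            mu=Q.mean(0); w,v=np.linalg.eigh(np.cov((Q-mu).T)); print("mean",mu,"axis",np.degrees(np.arctan2(*v[::-1,1]))); 
            for x0 in range(int(Q[:,0].min()),int(Q[:,0].max()),7):
                s=Q[(Q[:,0]>=x0)&(Q[:,0]<x0+7)]; print("  x",x0,s[:,1].min().round(1),s[:,1].max().round(1))
    m=(C[...,2]>110.5)&(C[...,2]<135)&(C[...,0]>400)&(C[...,0]<560)&(C[...,1]>-20)&(C[...,1]<130)
    Q=C[m]; 
    print(n,"hi pts",len(Q),"z pct nonred",np.percentile(C[m&~M][:,2],[10,50,90]).round(1),"red",np.percentile(C[m&M][:,2],[10,50,90]).round(1))
    H=cv2.convexHull(onplane(n,np.argwhere(m)[:,::-1],115)[:,:2].astype(np.float32))
    print(cv2.minEnclosingCircle(H), cv2.fitEllipse(H))
E
```

```text
top [294 227  12  18 157] [299.27388535 235.52866242] [458.8  55.  123.8] [236.2 -13.2 119.7] [ 481.8   68.5 1212. ]
red on z=121 (only 1px centers) ((459.63897705078125, 54.88287353515625), (45.616661071777344, 24.282766342163086), 12.755243301391602)
mean [460.11139013  54.71766391] axis -167.4753066072019
  x 437 42.4 62.9
  x 444 39.9 63.0
  x 451 42.5 65.7
  x 458 42.5 68.3
  x 465 45.2 68.4
  x 472 47.8 68.5
  x 479 47.9 68.5
top hi pts 541 z pct nonred [112.3 114.9 119.9] red [121.4 123.8 126. ]
((472.9840393066406, 58.42888641357422), 38.07988357543945) ((474.46331787109375, 58.08449935913086), (66.44356536865234, 75.32540893554688), 106.41179656982422)
scene [288 234  10  11  64] [292.3125   238.015625] [453.   48.1 119.5] [431.8  35.1 107.1] [477.4  64.4 125.2]
red on z=121 (only 1px centers) ((447.057373046875, 46.7926025390625), (61.66595458984375, 23.878494262695312), 16.91600799560547)
mean [451.48551514  47.54744816] axis -159.25872187499434
  x 419 31.2 34.8
  x 426 36.0 47.0
  x 433 34.8 54.5
  x 440 32.3 58.2
  x 447 37.2 57.1
  x 454 38.4 60.8
  x 461 39.7 62.2
  x 468 43.4 63.5
  x 475 53.4 56.0
scene hi pts 162 z pct nonred [110.9 113.2 119.9] red [117.1 119.6 122.5]
((467.33563232421875, 47.167274475097656), 36.652103424072266) ((466.537353515625, 48.09219741821289), (65.6938705444336, 75.03622436523438), 119.6607894897461)
```

Both views agree: the hinge is at about (478, 59), the tank yaw about 12.4°, the disc top at z≈115 and the tab top at ≈123.5. Now I'll move over the tab.

Emit:
send_rows([
  {"dx": 1.1, "dy": -2.8, "wz": -7},
  {"dx": 2.2, "dy": -5.6, "wz": -14},
  {"dx": 3.3, "dy": -8.4, "wz": -21},
  {"dx": 4.4, "dy": -11.2, "wz": -28},
  {"dx": 5.5, "dy": -14, "wz": -35},
  {"dx": 6.6, "dy": -16.8, "wz": -42},
  {"dx": 7.7, "dy": -19.6, "wz": -49},
  {"dx": 8.8, "dy": -22.4, "wz": -56},
], fingers=4.5, newtons=25)

```text
$.rows[0]: bad value
```

Emit:
send_rows([
  {"dx": 1.1, "dy": -2.8, "wz": -7},
  {"dx": 2.2, "dy": -5.6, "wz": -14},
  {"dx": 3.3, "dy": -8.4, "wz": -21},
  {"dx": 4.4, "dy": -11.2, "wz": -28},
  {"dx": 5.5, "dy": -14, "wz": -35},
  {"dx": 6.6, "dy": -16.8, "wz": -42},
  {"dx": 7.7, "dy": -19.6, "wz": -49},
  {"dx": 8.8, "dy": -22.4, "wz": -56},
])

```text
$.rows[0]: bad value
```

Emit:
send_rows([
  {"dx": 1.1, "dy": -2.8, "dz": -0.6, "wz": -7},
  {"dx": 2.2, "dy": -5.6, "dz": -1.2, "wz": -14},
  {"dx": 3.3, "dy": -8.4, "dz": -1.8, "wz": -21},
  {"dx": 4.4, "dy": -11.2, "dz": -2.5, "wz": -28},
  {"dx": 5.4, "dy": -13.5, "dz": -3, "wz": -36.2},
  {"dx": 5.4, "dy": -13.5, "dz": -3, "wz": -36.2},
  {"dx": 5.4, "dy": -13.5, "dz": -3, "wz": -36.2},
])

```text
$.rows[0]: bad value
```

Every row probably needs all six numbers.

Emit:
send_rows([
  {"dx": 1.1, "dy": -2.8, "dz": 0, "wx": 0, "wy": 0, "wz": -7},
  {"dx": 2.2, "dy": -5.6, "dz": 0, "wx": 0, "wy": 0, "wz": -14},
  {"dx": 3.3, "dy": -8.4, "dz": 0, "wx": 0, "wy": 0, "wz": -21},
  {"dx": 4.4, "dy": -11.2, "dz": 0, "wx": 0, "wy": 0, "wz": -28},
  {"dx": 5.5, "dy": -14, "dz": 0, "wx": 0, "wy": 0, "wz": -35},
  {"dx": 6.6, "dy": -16.8, "dz": 0, "wx": 0, "wy": 0, "wz": -42},
  {"dx": 7.7, "dy": -19.6, "dz": 0, "wx": 0, "wy": 0, "wz": -49},
  {"dx": 8.8, "dy": -22.4, "dz": 0, "wx": 0, "wy": 0, "wz": -56},
], fingers=4.5, newtons=25)

```text
time_s: 0.77
position: [311.9, 411.2, 231.0]
ee_rot: [[0.247, -0.969, -0.0], [-0.969, -0.247, -0.0], [0.0, 0.0, -1.0]]
wrist_force: [0.3, -0.2, 0.0]
width: 44.8
```

Emit:
send_rows([
  {"dx": 1.1, "dy": -2.8, "dz": 0, "wx": 0, "wy": 0, "wz": -7},
  {"dx": 2.2, "dy": -5.6, "dz": 0, "wx": 0, "wy": 0, "wz": -14},
  {"dx": 3.3, "dy": -8.4, "dz": 0, "wx": 0, "wy": 0, "wz": -21},
  {"dx": 4.4, "dy": -11.2, "dz": 0, "wx": 0, "wy": 0, "wz": -28},
  {"dx": 5.5, "dy": -14, "dz": 0, "wx": 0, "wy": 0, "wz": -35},
  {"dx": 6.6, "dy": -16.8, "dz": 0, "wx": 0, "wy": 0, "wz": -42},
  {"dx": 7.7, "dy": -19.6, "dz": 0, "wx": 0, "wy": 0, "wz": -49},
  {"dx": 8.8, "dy": -22.4, "dz": 0, "wx": 0, "wy": 0, "wz": -56},
])

```text
time_s: 1.43
position: [399.7, 187.3, 231.2]
ee_rot: [[-0.665, -0.747, -0.0], [-0.747, 0.665, 0.0], [0.0, 0.0, -1.0]]
wrist_force: [0.9, 0.9, 0.3]
width: 45.0
```

Emit:
send_rows([
  {"dx": 1.1, "dy": -2.8, "dz": -0.6, "wx": 0, "wy": 0, "wz": -7},
  {"dx": 2.2, "dy": -5.6, "dz": -1.2, "wx": 0, "wy": 0, "wz": -14},
  {"dx": 3.3, "dy": -8.4, "dz": -2, "wx": 0, "wy": 0, "wz": -21},
  {"dx": 4.4, "dy": -11.2, "dz": -3, "wx": 0, "wy": 0, "wz": -28},
  {"dx": 5.4, "dy": -13.5, "dz": -5, "wx": 0, "wy": 0, "wz": -36.2},
  {"dx": 5.4, "dy": -13.5, "dz": -6, "wx": 0, "wy": 0, "wz": -36.2},
  {"dx": 5.4, "dy": -13.5, "dz": -6, "wx": 0, "wy": 0, "wz": -36.2},
])

```text
time_s: 2.02
position: [452.3, 52.0, 168.8]
ee_rot: [[-0.977, -0.212, -0.004], [-0.212, 0.977, -0.002], [0.005, -0.001, -1.0]]
wrist_force: [-1.0, 0.2, -0.8]
width: 44.8
```

```bash
python3 - <<'E'
from h import *
s=r.state();print(s['time_s'],s['q'].round(1),s['position'].round(2),np.degrees(np.arctan2(s['ee_rot'][1,1],s['ee_rot'][0,1])))
out=[]
for n in("scene","top"):
    p,d=eyes.read_camera(n); np.savez(n+"1.npz",p=p,d=d)
    u,v=proj(n,[[465,56,150]])[0].astype(int); out.append(cv2.resize(p[v-50:v+50,u-50:u+50,::-1],(400,400),interpolation=cv2.INTER_CUBIC))
    print(n,proj(n,[s['position']]),u,v)
cv2.imwrite("pics/a1.png",np.hstack(out))
E
```

```text
2.0167 [ 3.140e+01  2.800e+00 -3.090e+01 -1.000e-01 -5.650e+01 -1.092e+02] [452.28  52.   168.83] 102.22702061096822
scene [[290.93587937 223.82031819]] 292 227
top [[299.17209791 234.73005367]] 298 231
```

View pics/a1.png

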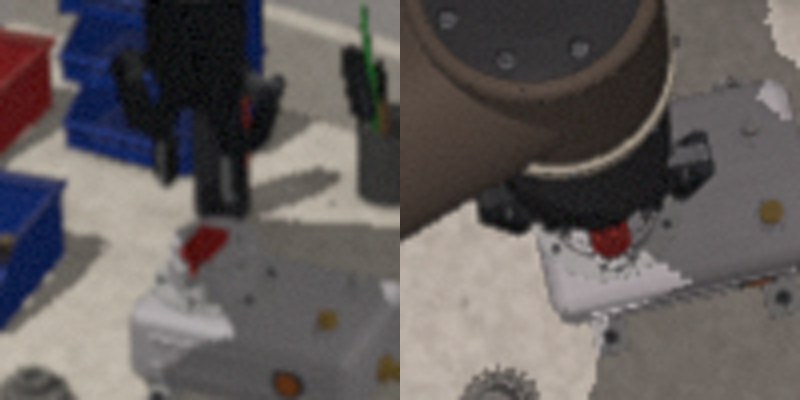

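The scene view shows the gripper straddling the tab from above. Descending.

Emit:
send_rows([
  {"dx": 0, "dy": 0, "dz": -1.5, "wx": 0, "wy": 0, "wz": 0},
  {"dx": 0, "dy": 0, "dz": -3, "wx": 0, "wy": 0, "wz": 0},
  {"dx": 0, "dy": 0, "dz": -4.2, "wx": 0, "wy": 0, "wz": 0},
  {"dx": 0, "dy": 0, "dz": -4.6, "wx": 0, "wy": 0, "wz": 0},
  {"dx": 0, "dy": 0, "dz": -4.9, "wx": 0, "wy": 0, "wz": 0},
  {"dx": 0, "dy": 0, "dz": -5.1, "wx": 0, "wy": 0, "wz": 0},
  {"dx": 0, "dy": 0, "dz": -5.1, "wx": 0, "wy": 0, "wz": 0},
], fingers=3.8)

```text
time_s: 2.7
position: [454.0, 54.4, 120.8]
ee_rot: [[-0.976, -0.217, 0.001], [-0.217, 0.976, 0.0], [-0.001, 0.0, -1.0]]
wrist_force: [-0.2, -0.9, -0.1]
width: 38.1
```

```bash
cat > look.py <<'E'
import sys
from h import *
s=r.state();print(s['time_s'],s['q'].round(1),s['position'].round(2),'yaw',np.degrees(np.arctan2(s['ee_rot'][1,1],s['ee_rot'][0,1])).round(2),s['wrist_force'].round(1),s['ft_torque'].round(3),s['width'])
c=[float(x) for x in sys.argv[2:5]] if len(sys.argv)>4 else [465,56,130]
out=[]
for n in("scene","top"):
    p,d=eyes.read_camera(n); np.savez(sys.argv[1]+n+".npz",p=p,d=d)
    u,v=proj(n,[c])[0].astype(int); out.append(cv2.resize(p[v-40:v+40,u-40:u+40,::-1],(400,400),interpolation=cv2.INTER_CUBIC)); print(n,"crop origin",u-40,v-40)
cv2.imwrite("pics/"+sys.argv[1]+".png",np.hstack(out))
E
python3 look.py a2
```

```text
2.7 [  31.6    6.1  -34.7    0.   -49.2 -109.1] [454.    54.38 120.83] yaw 102.52 [-0.2 -0.9 -0.1] [ 0.014 -0.015  0.026] 38.1152607734369
scene crop origin 252 192
top crop origin 258 192
```

View pics/a2.png

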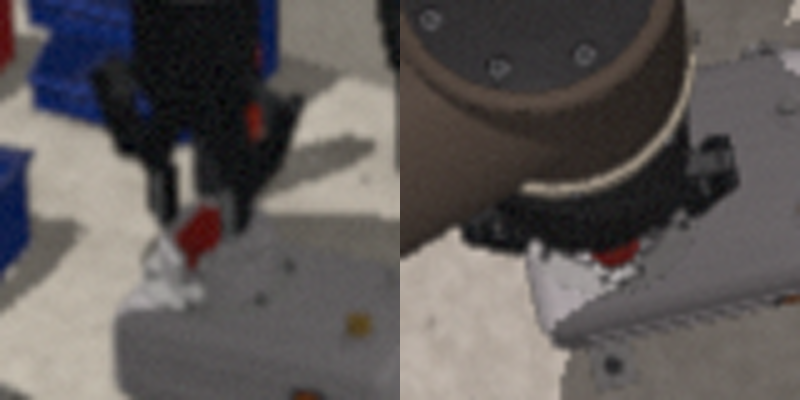

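The tab sits between the fingers in the scene view, at about (290,237). Lowering in small, felt steps.

Emit:
send_rows([
  {"dx": 0, "dy": 0, "dz": -0.15, "wx": 0, "wy": 0, "wz": 0},
  {"dx": 0, "dy": 0, "dz": -0.3, "wx": 0, "wy": 0, "wz": 0},
  {"dx": 0, "dy": 0, "dz": -0.4, "wx": 0, "wy": 0, "wz": 0},
  {"dx": 0, "dy": 0, "dz": -0.4, "wx": 0, "wy": 0, "wz": 0},
])

```text
time_s: 3.13
position: [453.6, 53.7, 116.1]
ee_rot: [[-0.977, -0.215, -0.0], [-0.215, 0.977, -0.0], [0.0, -0.0, -1.0]]
wrist_force: [0.7, -0.2, -0.4]
width: 38.0
```

Emit:
send_rows([
  {"dx": 0, "dy": 0, "dz": 0, "wx": 0, "wy": 0, "wz": 0},
  {"dx": 0, "dy": 0, "dz": 0, "wx": 0, "wy": 0, "wz": 0},
  {"dx": 0, "dy": 0, "dz": 0, "wx": 0, "wy": 0, "wz": 0},
  {"dx": 0, "dy": 0, "dz": 0, "wx": 0, "wy": 0, "wz": 0},
], fingers=2.2, newtons=25)

```text
time_s: 3.47
position: [453.7, 53.6, 116.4]
ee_rot: [[-0.977, -0.215, -0.0], [-0.215, 0.977, -0.0], [0.0, -0.0, -1.0]]
wrist_force: [0.4, -2.1, 0.5]
width: 25.1
```

Emit:
send_rows([
  {"dx": 0, "dy": 0, "dz": 0, "wx": 0, "wy": 0, "wz": 0},
  {"dx": 0, "dy": 0, "dz": 0, "wx": 0, "wy": 0, "wz": 0},
])

```text
time_s: 3.63
position: [453.7, 53.6, 116.4]
ee_rot: [[-0.977, -0.215, -0.0], [-0.215, 0.977, -0.0], [0.0, -0.0, -1.0]]
wrist_force: [-0.2, -3.3, 2.6]
width: 25.2
```

Emit:
send_rows([
  {"dx": 0.01, "dy": 0.0, "dz": 0.22, "wx": 0, "wy": 0, "wz": 0},
  {"dx": 0.04, "dy": 0.01, "dz": 0.43, "wx": 0, "wy": 0, "wz": 0},
  {"dx": 0.08, "dy": 0.02, "dz": 0.65, "wx": 0, "wy": 0, "wz": 0},
  {"dx": 0.15, "dy": 0.03, "dz": 0.86, "wx": 0, "wy": 0, "wz": 0},
  {"dx": 0.23, "dy": 0.05, "dz": 1.06, "wx": 0, "wy": 0, "wz": 0},
  {"dx": 0.33, "dy": 0.07, "dz": 1.25, "wx": 0, "wy": 0, "wz": 0},
  {"dx": 0.33, "dy": 0.07, "dz": 1.25, "wx": 0, "wy": 0, "wz": 0},
], newtons=20)

```text
time_s: 4.22
position: [456.2, 54.2, 128.6]
ee_rot: [[-0.977, -0.215, -0.002], [-0.215, 0.977, -0.001], [0.002, -0.0, -1.0]]
wrist_force: [-1.9, -2.3, -6.6]
width: 25.2
```

```bash
python3 look.py a3
```

```text
4.2167 [  31.4    5.8  -33.8   -0.   -50.5 -109. ] [456.17  54.21 128.56] yaw 102.43 [-1.9 -2.3 -6.6] [-0.943  0.741 -0.014] 25.20144041009281
scene crop origin 252 192
top crop origin 258 192
```

View pics/a3.png

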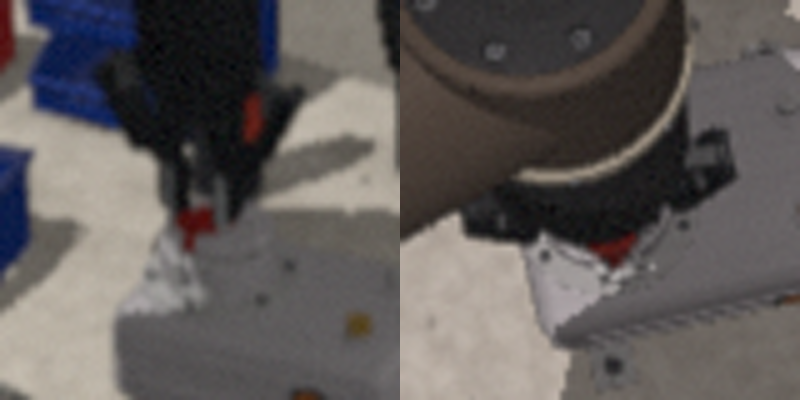

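The tab is lifting; its tooth shows below it at about (290,240) in the scene view, and forces are small. Continuing the arc.

Emit:
send_rows([
  {"dx": 0.12, "dy": 0.03, "dz": 0.19, "wx": 0, "wy": 0, "wz": 0},
  {"dx": 0.24, "dy": 0.05, "dz": 0.36, "wx": 0, "wy": 0, "wz": 0},
  {"dx": 0.39, "dy": 0.09, "dz": 0.52, "wx": 0, "wy": 0, "wz": 0},
  {"dx": 0.55, "dy": 0.12, "dz": 0.67, "wx": 0, "wy": 0, "wz": 0},
  {"dx": 0.72, "dy": 0.16, "dz": 0.8, "wx": 0, "wy": 0, "wz": 0},
  {"dx": 0.9, "dy": 0.2, "dz": 0.92, "wx": 0, "wy": 0, "wz": 0},
  {"dx": 0.9, "dy": 0.2, "dz": 0.92, "wx": 0, "wy": 0, "wz": 0},
])

```text
time_s: 4.9
position: [466.0, 56.4, 138.7]
ee_rot: [[-0.976, -0.216, -0.0], [-0.216, 0.976, -0.0], [0.0, -0.0, -1.0]]
wrist_force: [-5.0, -2.4, -0.3]
width: 24.5
```

```bash
python3 look.py a4
```

```text
4.9 [  31.     6.   -31.9    0.   -52.1 -108.6] [465.98  56.43 138.67] yaw 102.46 [-5.  -2.4 -0.3] [-0.971  2.286  0.093] 24.499254542987718
scene crop origin 252 192
top crop origin 258 192
```

View pics/a4.png

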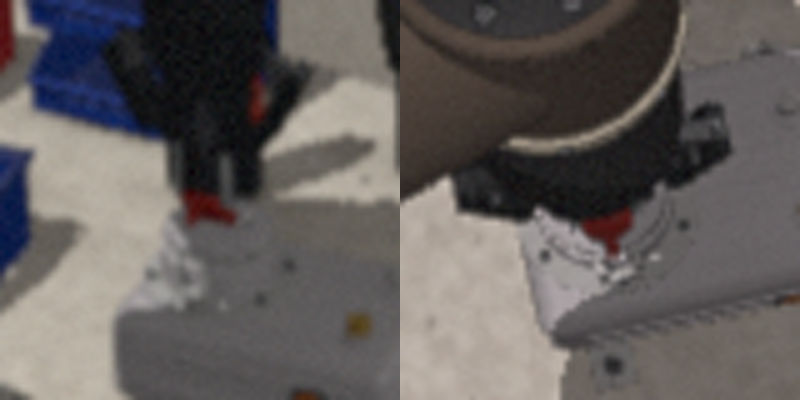

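Emit:
send_rows([
  {"dx": 0.19, "dy": 0.04, "dz": 0.1, "wx": 0, "wy": 0, "wz": 0},
  {"dx": 0.39, "dy": 0.08, "dz": 0.18, "wx": 0, "wy": 0, "wz": 0},
  {"dx": 0.59, "dy": 0.13, "dz": 0.25, "wx": 0, "wy": 0, "wz": 0},
  {"dx": 0.8, "dy": 0.18, "dz": 0.3, "wx": 0, "wy": 0, "wz": 0},
  {"dx": 1.01, "dy": 0.22, "dz": 0.32, "wx": 0, "wy": 0, "wz": 0},
  {"dx": 1.22, "dy": 0.27, "dz": 0.33, "wx": 0, "wy": 0, "wz": 0},
  {"dx": 1.22, "dy": 0.27, "dz": 0.33, "wx": 0, "wy": 0, "wz": 0},
])

```text
time_s: 5.58
position: [479.2, 59.4, 143.0]
ee_rot: [[-0.976, -0.216, 0.002], [-0.216, 0.976, -0.0], [-0.002, -0.0, -1.0]]
wrist_force: [-6.1, -3.8, 7.4]
width: 23.5
```

```bash
python3 look.py a5
```

```text
5.5833 [ 3.050e+01  6.900e+00 -3.020e+01  1.000e-01 -5.280e+01 -1.081e+02] [479.16  59.35 142.97] yaw 102.49 [-6.1 -3.8  7.4] [-1.046  2.518 -0.043] 23.459854187203117
scene crop origin 252 192
top crop origin 258 192
```

View pics/a5.png

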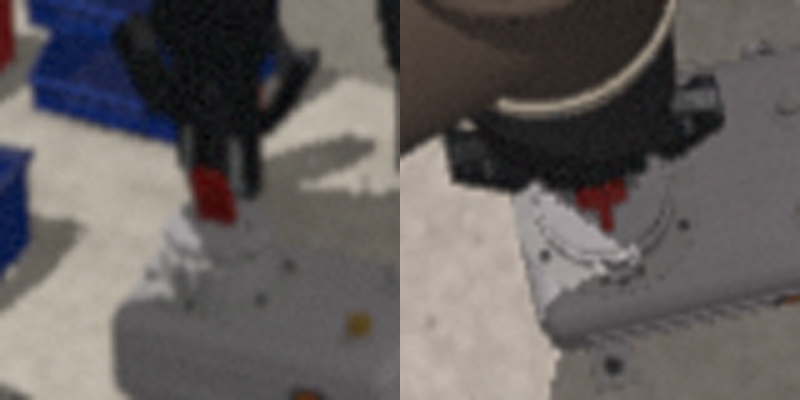

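The tab is well up but may lag behind the arc. I'll open, rise clear and check its angle.

Emit:
send_rows([
  {"dx": 0, "dy": 0, "dz": 0, "wx": 0, "wy": 0, "wz": 0},
  {"dx": 0, "dy": 0, "dz": 0, "wx": 0, "wy": 0, "wz": 0},
  {"dx": 0, "dy": 0, "dz": 1.5, "wx": 0, "wy": 0, "wz": 0},
  {"dx": 0, "dy": 0, "dz": 3.5, "wx": 0, "wy": 0, "wz": 0},
  {"dx": -2, "dy": -0.4, "dz": 5, "wx": 0, "wy": 0, "wz": 0},
  {"dx": -4.5, "dy": -0.9, "dz": 6, "wx": 0, "wy": 0, "wz": 0},
  {"dx": -7, "dy": -1.4, "dz": 6, "wx": 0, "wy": 0, "wz": 0},
  {"dx": -7, "dy": -1.4, "dz": 6, "wx": 0, "wy": 0, "wz": 0},
], fingers=4.2)

```text
time_s: 6.35
position: [406.2, 45.0, 202.7]
ee_rot: [[-0.976, -0.216, 0.003], [-0.216, 0.976, 0.003], [-0.004, 0.002, -1.0]]
wrist_force: [-0.6, 0.1, -0.4]
width: 41.6
```

```bash
python3 look.py a6; python3 - <<'E'
from h import *
for n in("top","scene"):
    z=np.load("a6"+n+".npz");C=cloud(n,z["d"]);M=red(z["p"])&(C[...,0]>420)&(C[...,0]<530)&(C[...,1]>20)&(C[...,1]<100)&(C[...,2]>100)&(C[...,2]<180)
    print(n,np.argwhere(M)[:,::-1].mean(0),len(C[M]))
    a=np.radians(12.4);P=C[M]-[478,59,119.7]; X=P[:,0]*np.cos(a)+P[:,1]*np.sin(a);Y=-P[:,0]*np.sin(a)+P[:,1]*np.cos(a)
    for z0 in range(-8,50,6):
        s=(P[:,2]>=z0)&(P[:,2]<z0+6)
        if s.sum()>2: print(z0,s.sum(),X[s].min().round(1),np.median(X[s]).round(1),X[s].max().round(1),Y[s].min().round(1),Y[s].max().round(1))
E
```

```text
6.35 [  34.3   -4.5  -33.2   -0.   -61.1 -111.8] [406.25  45.01 202.7 ] yaw 102.45 [-0.6  0.1 -0.4] [-0.099  0.187  0.004] 41.602523896469144
scene crop origin 252 192
top crop origin 258 192
top [nan nan] 0
scene [294.20689655 230.9137931 ] 58
-2 4 -11.0 -7.0 -5.5 -13.8 -0.3
4 10 -12.4 -10.2 -6.1 -13.0 6.4
10 8 -15.1 -12.7 -9.2 -17.8 2.7
16 5 -18.5 -15.1 -10.0 -12.0 -3.5
22 11 -31.9 -17.7 -10.8 -16.8 -2.4
28 10 -30.9 -22.2 -15.5 -13.9 1.1
34 9 -29.5 -23.8 -15.1 -13.3 3.6<stdin>:4: RuntimeWarning: Mean of empty slice.
  ret = um.true_divide(
```

View pics/a6.png

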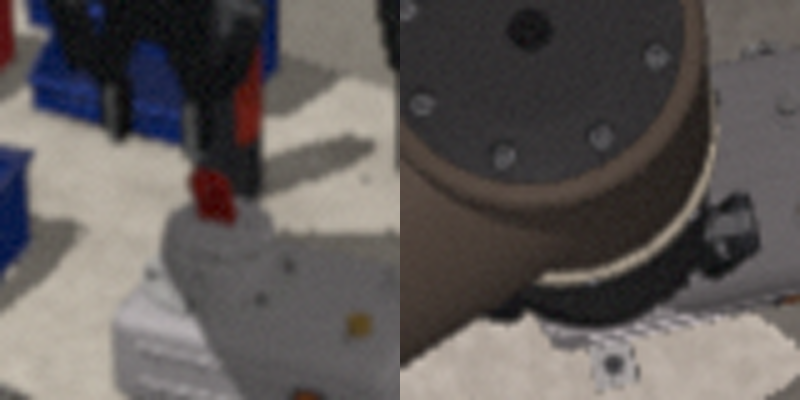

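Both the picture and the depth put the tab at about 60–65°, leaning towards -x. I'll push it the rest of the way with closed fingers from the -x side, watching force.

Emit:
send_rows([
  {"dx": 0.0, "dy": -0.1, "dz": -2.0, "wx": 0, "wy": 0, "wz": 0},
  {"dx": 0.0, "dy": -0.17, "dz": -4, "wx": 0, "wy": 0, "wz": 0},
  {"dx": 0.0, "dy": -0.17, "dz": -5.5, "wx": 0, "wy": 0, "wz": 0},
  {"dx": 0.7, "dy": 0, "dz": -5.7, "wx": 0, "wy": 0, "wz": 0},
  {"dx": 1.5, "dy": 0.2, "dz": -5.7, "wx": 0, "wy": 0, "wz": 0},
  {"dx": 2.1, "dy": 0.3, "dz": -5.7, "wx": 0, "wy": 0, "wz": 0},
  {"dx": 2.4, "dy": 0.37, "dz": -5.7, "wx": 0, "wy": 0, "wz": 0},
  {"dx": 2.4, "dy": 0.37, "dz": -5.7, "wx": 0, "wy": 0, "wz": 0},
], fingers=0)

```text
time_s: 7.12
position: [433.9, 49.5, 145.0]
ee_rot: [[-0.977, -0.215, 0.001], [-0.215, 0.977, 0.0], [-0.001, 0.0, -1.0]]
wrist_force: [-0.2, -0.3, 0.3]
width: -0.0
```

Emit:
send_rows([
  {"dx": 0.2, "dy": 0.04, "dz": 0, "wx": 0, "wy": 0, "wz": 0},
  {"dx": 0.4, "dy": 0.09, "dz": 0, "wx": 0, "wy": 0, "wz": 0},
  {"dx": 0.6, "dy": 0.13, "dz": 0, "wx": 0, "wy": 0, "wz": 0},
  {"dx": 0.8, "dy": 0.17, "dz": 0, "wx": 0, "wy": 0, "wz": 0},
  {"dx": 1.0, "dy": 0.22, "dz": 0, "wx": 0, "wy": 0, "wz": 0},
  {"dx": 1.0, "dy": 0.22, "dz": 0, "wx": 0, "wy": 0, "wz": 0},
])

```text
time_s: 7.62
position: [440.3, 50.1, 144.2]
ee_rot: [[-0.977, -0.215, -0.004], [-0.215, 0.977, -0.002], [0.004, -0.001, -1.0]]
wrist_force: [-7.7, -2.1, 6.9]
width: 0.0
```

```bash
python3 look.py a7
```

```text
7.6167 [  32.1    3.2  -34.3   -0.   -52.8 -109.7] [440.27  50.08 144.15] yaw 102.42 [-7.7 -2.1  6.9] [-0.505  2.947 -0.028] 0.028873982650631645
scene crop origin 252 192
top crop origin 258 192
```

View pics/a7.png

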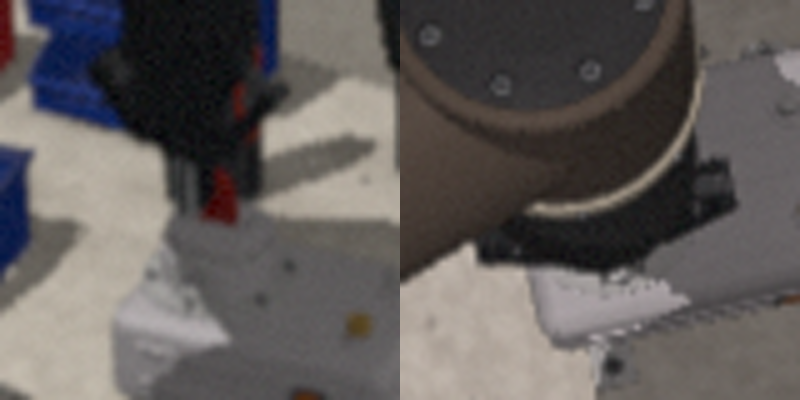

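Emit:
send_rows([
  {"dx": 0.15, "dy": 0.03, "dz": 0, "wx": 0, "wy": 0, "wz": 0},
  {"dx": 0.3, "dy": 0.06, "dz": 0, "wx": 0, "wy": 0, "wz": 0},
  {"dx": 0.45, "dy": 0.1, "dz": 0, "wx": 0, "wy": 0, "wz": 0},
  {"dx": 0.6, "dy": 0.13, "dz": 0, "wx": 0, "wy": 0, "wz": 0},
  {"dx": 0.6, "dy": 0.13, "dz": 0, "wx": 0, "wy": 0, "wz": 0},
  {"dx": 0.6, "dy": 0.13, "dz": 0, "wx": 0, "wy": 0, "wz": 0},
])

```text
time_s: 8.22
position: [448.2, 52.3, 144.4]
ee_rot: [[-0.977, -0.216, -0.0], [-0.216, 0.977, -0.0], [0.0, -0.0, -1.0]]
wrist_force: [-3.7, -0.4, 2.1]
width: -0.2
```

Emit:
send_rows([
  {"dx": 0.1, "dy": 0.02, "dz": 0, "wx": 0, "wy": 0, "wz": 0},
  {"dx": 0.2, "dy": 0.04, "dz": 0, "wx": 0, "wy": 0, "wz": 0},
  {"dx": 0.3, "dy": 0.06, "dz": 0, "wx": 0, "wy": 0, "wz": 0},
  {"dx": 0.4, "dy": 0.09, "dz": 0, "wx": 0, "wy": 0, "wz": 0},
  {"dx": 0.4, "dy": 0.09, "dz": 0, "wx": 0, "wy": 0, "wz": 0},
])

```text
time_s: 8.63
position: [452.5, 53.5, 144.3]
ee_rot: [[-0.976, -0.216, 0.0], [-0.216, 0.976, 0.0], [-0.0, -0.0, -1.0]]
wrist_force: [-2.3, 0.0, 2.0]
width: -0.1
```

```bash
python3 look.py a8
```

```text
8.6333 [  31.6    4.3  -33.1    0.   -52.7 -109.2] [452.53  53.47 144.29] yaw 102.45 [-2.3  0.   2. ] [-0.294  0.81  -0.006] -0.0692141355081067
scene crop origin 252 192
top crop origin 258 192
```

View pics/a8.png

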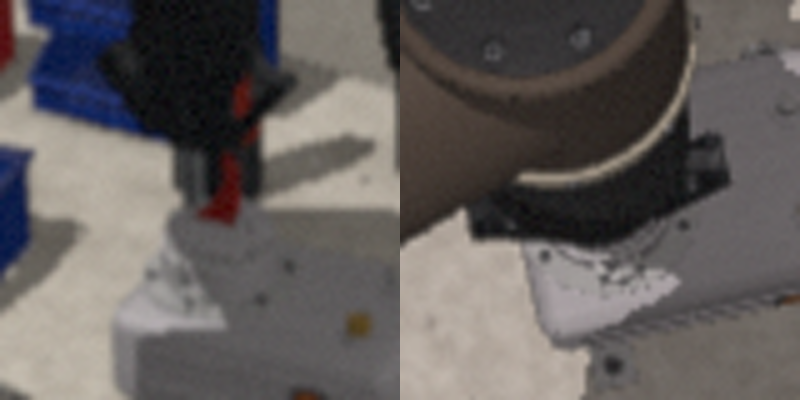

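Emit:
send_rows([
  {"dx": 0.1, "dy": 0.02, "dz": 0, "wx": 0, "wy": 0, "wz": 0},
  {"dx": 0.2, "dy": 0.04, "dz": 0, "wx": 0, "wy": 0, "wz": 0},
  {"dx": 0.2, "dy": 0.04, "dz": 0, "wx": 0, "wy": 0, "wz": 0},
  {"dx": 0.2, "dy": 0.04, "dz": 0, "wx": 0, "wy": 0, "wz": 0},
])

```text
time_s: 9.07
position: [454.0, 53.7, 144.2]
ee_rot: [[-0.977, -0.215, -0.0], [-0.215, 0.977, -0.0], [0.0, -0.0, -1.0]]
wrist_force: [-4.5, -0.5, 3.7]
width: 0.1
```

```bash
cat > tabang.py <<'E'
import sys
from h import *
for n in("top","scene"):
    z=np.load(sys.argv[1]+n+".npz");C=cloud(n,z["d"]);M=red(z["p"])&(C[...,0]>420)&(C[...,0]<530)&(C[...,1]>20)&(C[...,1]<100)&(C[...,2]>100)&(C[...,2]<180)
    a=np.radians(12.4);P=C[M]-[478,59,119.7]; X=P[:,0]*np.cos(a)+P[:,1]*np.sin(a);Y=-P[:,0]*np.sin(a)+P[:,1]*np.cos(a)
    for z0 in range(-8,50,6):
        s=(P[:,2]>=z0)&(P[:,2]<z0+6)
        if s.sum()>2: print(n,z0,s.sum(),X[s].min().round(1),np.median(X[s]).round(1),X[s].max().round(1),Y[s].min().round(1),Y[s].max().round(1))
E
python3 look.py a9; python3 tabang.py a9
```

```text
9.0667 [  31.5    4.4  -32.9   -0.   -52.7 -109.1] [454.03  53.67 144.25] yaw 102.44 [-4.5 -0.5  3.7] [-0.263  1.413  0.059] 0.08492939566031718
scene crop origin 252 192
top crop origin 258 192
scene -2 9 -11.9 -6.7 -0.9 -13.4 5.6
scene 4 10 -9.0 -4.0 -0.1 -16.1 2.3
scene 10 10 -8.7 -3.5 2.7 -15.5 -4.7
scene 16 7 -6.3 -1.7 7.4 -15.9 -6.1
scene 22 3 -7.3 -2.4 -0.1 -15.2 -11.8
scene 28 8 -6.7 -0.2 7.1 -14.5 -7.1
scene 34 3 0.2 1.4 3.0 -11.9 -8.0
```

View pics/a9.png

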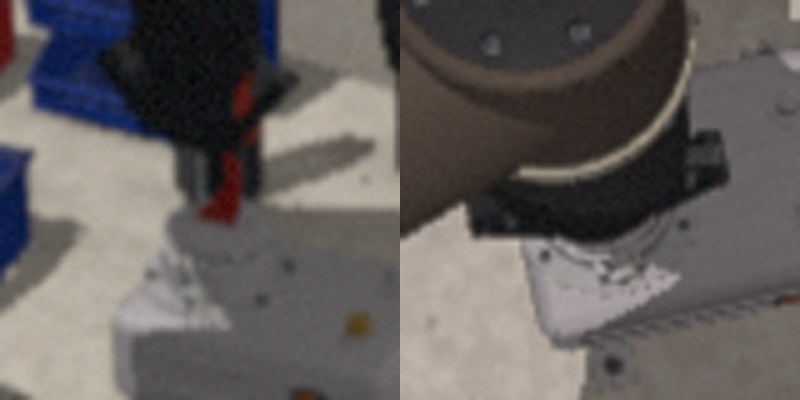

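Emit:
send_rows([
  {"dx": 0.1, "dy": 0.02, "dz": 0, "wx": 0, "wy": 0, "wz": 0},
  {"dx": 0.2, "dy": 0.04, "dz": 0, "wx": 0, "wy": 0, "wz": 0},
  {"dx": 0.2, "dy": 0.04, "dz": 0, "wx": 0, "wy": 0, "wz": 0},
  {"dx": 0.2, "dy": 0.04, "dz": 0, "wx": 0, "wy": 0, "wz": 0},
])

```text
time_s: 9.5
position: [455.5, 53.8, 144.1]
ee_rot: [[-0.977, -0.215, -0.002], [-0.215, 0.977, -0.001], [0.002, -0.0, -1.0]]
wrist_force: [-6.1, -0.3, 5.0]
width: 0.0
```

Emit:
send_rows([
  {"dx": -1, "dy": -0.2, "dz": 0.3, "wx": 0, "wy": 0, "wz": 0},
  {"dx": -3, "dy": -0.6, "dz": 2.5, "wx": 0, "wy": 0, "wz": 0},
  {"dx": -5, "dy": -1.1, "dz": 5.0, "wx": 0, "wy": 0, "wz": 0},
  {"dx": -8, "dy": -1.5, "dz": 8, "wx": 0, "wy": 0, "wz": 0},
  {"dx": -8, "dy": -1.5, "dz": 9, "wx": 0, "wy": 0, "wz": 0},
])

```text
time_s: 9.92
position: [374.3, 38.5, 238.1]
ee_rot: [[-0.976, -0.216, 0.006], [-0.215, 0.977, 0.004], [-0.007, 0.002, -1.0]]
wrist_force: [0.7, 0.4, -0.1]
width: -0.0
```

```bash
python3 look.py b1; python3 tabang.py b1
```

```text
9.9167 [  36.6  -10.2  -33.     0.   -66.8 -114.1] [374.31  38.55 238.13] yaw 102.44 [ 0.7  0.4 -0.1] [ 0.03  -0.093 -0.08 ] -0.0426026164656585
scene crop origin 252 192
top crop origin 258 192
scene -8 3 -3.4 -1.4 1.3 -2.5 8.9
scene -2 7 -9.7 -7.2 -0.5 -14.7 8.6
scene 4 13 -11.1 -4.3 1.7 -13.4 6.3
scene 10 17 -11.9 -3.9 8.8 -15.9 7.3
scene 16 13 -8.4 -5.1 0.8 -14.9 6.0
scene 22 14 -8.1 -3.0 4.7 -16.5 8.6
scene 28 9 -8.5 -1.7 0.3 -15.5 7.7
scene 34 15 -18.6 -7.9 5.4 -15.8 3.7
scene 40 5 -16.5 -7.1 -5.0 -15.5 1.9
```

View pics/b1.png

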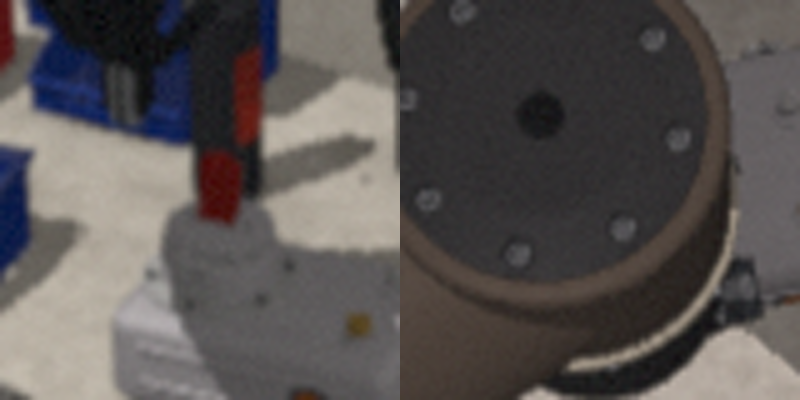

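The tab now stands upright (scene view about (294,230), vertical). I'll go over it and straddle it with the jaws along cap y.

Emit:
send_rows([
  {"dx": 3, "dy": 0.6, "dz": 0, "wx": 0, "wy": 0, "wz": 0},
  {"dx": 6, "dy": 1.2, "dz": 0, "wx": 0, "wy": 0, "wz": 0},
  {"dx": 8.5, "dy": 1.7, "dz": 0, "wx": 0, "wy": 0, "wz": 0},
  {"dx": 10, "dy": 2, "dz": 0, "wx": 0, "wy": 0, "wz": 0},
  {"dx": 10.4, "dy": 2.05, "dz": -1, "wx": 0, "wy": 0, "wz": 0},
  {"dx": 10.4, "dy": 2.05, "dz": -3, "wx": 0, "wy": 0, "wz": 0},
  {"dx": 10.4, "dy": 2.05, "dz": -5, "wx": 0, "wy": 0, "wz": 0},
  {"dx": 10.4, "dy": 2.05, "dz": -5, "wx": 0, "wy": 0, "wz": 0},
], fingers=4.5)

```text
time_s: 10.68
position: [477.4, 58.6, 179.5]
ee_rot: [[-0.977, -0.214, -0.007], [-0.214, 0.977, -0.002], [0.007, -0.001, -1.0]]
wrist_force: [-1.5, -0.9, -1.0]
width: 44.8
```

```bash
python3 look.py b2 478 59 150; python3 tabang.py b2
```

```text
10.6833 [ 3.04e+01  4.80e+00 -2.71e+01 -1.00e-01 -5.85e+01 -1.08e+02] [477.38  58.62 179.45] yaw 102.38 [-1.5 -0.9 -1. ] [-0.035  0.148  0.013] 44.83839449666104
scene crop origin 254 185
top crop origin 256 186
top 10 4 -3.7 -2.7 -2.3 -11.4 6.6
top 16 4 -2.8 -2.6 -2.0 -9.5 9.0
top 22 4 -1.8 -1.7 -1.5 -7.0 8.3
top 34 10 -5.7 -2.1 -0.1 -10.6 10.0
top 40 16 -12.9 -1.7 1.3 -11.2 9.3
scene -2 11 -6.1 -2.9 1.4 -12.2 8.0
scene 4 11 -6.8 -3.3 2.3 -14.4 7.3
scene 10 15 -8.7 -2.5 2.8 -15.6 9.5
scene 16 11 -7.9 -3.1 4.0 -14.5 10.3
scene 22 16 -11.4 -5.6 -1.5 -17.2 5.0
scene 28 10 -5.8 -1.8 5.4 -15.8 9.0
scene 34 18 -16.7 -4.6 2.9 -16.0 3.1
```

View pics/b2.png

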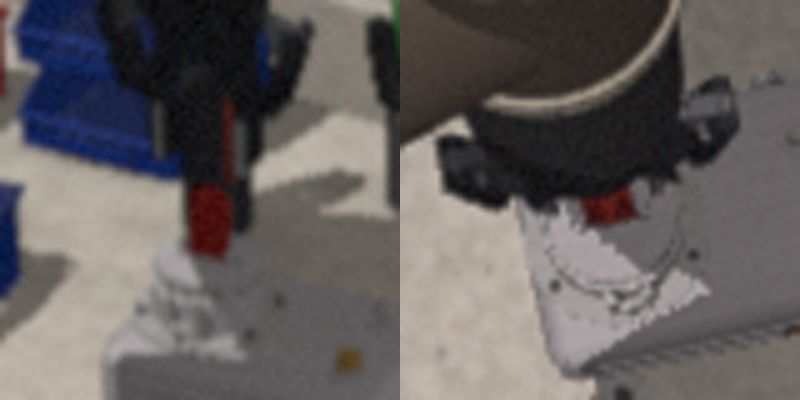

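The tab is centred under the jaws. Descending.

Emit:
send_rows([
  {"dx": 0, "dy": 0, "dz": -1, "wx": 0, "wy": 0, "wz": 0},
  {"dx": 0.05, "dy": 0, "dz": -2, "wx": 0, "wy": 0, "wz": 0},
  {"dx": 0.05, "dy": 0, "dz": -3, "wx": 0, "wy": 0, "wz": 0},
  {"dx": 0.05, "dy": 0, "dz": -3.8, "wx": 0, "wy": 0, "wz": 0},
  {"dx": 0.05, "dy": 0, "dz": -4.2, "wx": 0, "wy": 0, "wz": 0},
  {"dx": 0.05, "dy": 0, "dz": -4.2, "wx": 0, "wy": 0, "wz": 0},
  {"dx": 0.05, "dy": 0, "dz": -4.2, "wx": 0, "wy": 0, "wz": 0},
])

```text
time_s: 11.37
position: [480.7, 59.6, 142.2]
ee_rot: [[-0.976, -0.216, -0.0], [-0.216, 0.976, -0.0], [0.0, -0.0, -1.0]]
wrist_force: [0.2, 0.1, 0.1]
width: 45.0
```

Emit:
send_rows([
  {"dx": -0.2, "dy": -0.05, "dz": -0.4, "wx": 0, "wy": 0, "wz": 0},
  {"dx": -0.2, "dy": -0.05, "dz": -0.8, "wx": 0, "wy": 0, "wz": 0},
  {"dx": -0.2, "dy": -0.05, "dz": -1.0, "wx": 0, "wy": 0, "wz": 0},
  {"dx": -0.2, "dy": -0.05, "dz": -1.0, "wx": 0, "wy": 0, "wz": 0},
  {"dx": -0.2, "dy": -0.05, "dz": -1.0, "wx": 0, "wy": 0, "wz": 0},
])

```text
time_s: 11.78
position: [478.7, 59.1, 132.3]
ee_rot: [[-0.977, -0.216, -0.0], [-0.216, 0.977, -0.0], [0.0, -0.0, -1.0]]
wrist_force: [-0.5, 0.6, 0.0]
width: 45.0
```

Emit:
send_rows([
  {"dx": 0, "dy": 0, "dz": 0, "wx": 0, "wy": 0, "wz": 0},
  {"dx": 0, "dy": 0, "dz": 0, "wx": 0, "wy": 0, "wz": 0},
  {"dx": 0, "dy": 0, "dz": 0, "wx": 0, "wy": 0, "wz": 0},
  {"dx": 0, "dy": 0, "dz": 0, "wx": 0, "wy": 0, "wz": 0},
  {"dx": 0, "dy": 0, "dz": 0, "wx": 0, "wy": 0, "wz": 0},
  {"dx": 0, "dy": 0, "dz": 0, "wx": 0, "wy": 0, "wz": 0},
], fingers=2.2, newtons=50)

```text
time_s: 12.28
position: [478.9, 59.1, 132.6]
ee_rot: [[-0.976, -0.216, 0.0], [-0.216, 0.976, -0.0], [-0.0, -0.0, -1.0]]
wrist_force: [0.0, -2.0, 4.3]
width: 24.9
```

```bash
python3 look.py b3 478 59 140
```

```text
12.2833 [  30.5    7.7  -30.9    0.   -51.4 -108. ] [478.88  59.05 132.59] yaw 102.45 [ 0.  -2.   4.3] [-0.746  0.217 -0.059] 24.88700722093874
scene crop origin 254 188
top crop origin 257 187
```

View pics/b3.png

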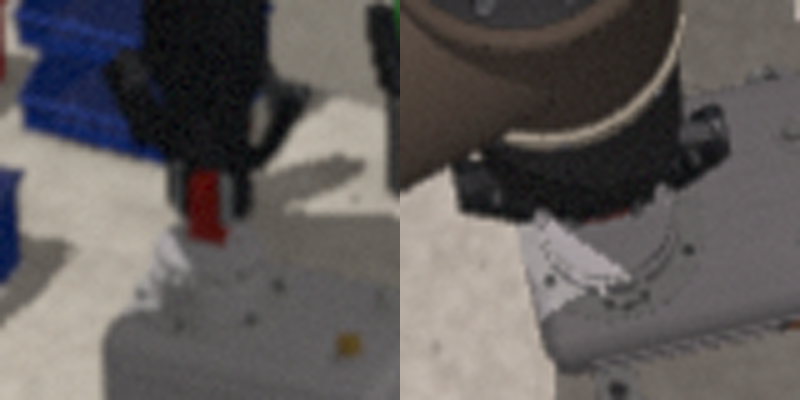

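It's gripped with small side forces. I'll start unscrewing in small steps and read the torque after each.

Emit:
send_rows([
  {"dx": 0, "dy": -0.02, "dz": 0, "wx": 0, "wy": 0, "wz": 2},
  {"dx": 0, "dy": -0.02, "dz": 0, "wx": 0, "wy": 0, "wz": 4},
  {"dx": 0, "dy": -0.02, "dz": 0.02, "wx": 0, "wy": 0, "wz": 6},
  {"dx": 0, "dy": -0.02, "dz": 0.02, "wx": 0, "wy": 0, "wz": 8},
  {"dx": 0, "dy": -0.02, "dz": 0.03, "wx": 0, "wy": 0, "wz": 10},
])

```text
time_s: 12.8
position: [479.0, 59.2, 132.9]
ee_rot: [[-0.924, -0.383, 0.001], [-0.383, 0.924, 0.001], [-0.001, 0.0, -1.0]]
wrist_force: [-0.7, 0.4, 5.1]
width: 25.0
```

```bash
cat > st.py <<'E'
from h import *
s=r.state();R=s['ee_rot'];print(s['time_s'],s['position'].round(2),'yaw',np.degrees(np.arctan2(R[1,1],R[0,1])).round(2),'tilt',R[:,2].round(4),'F',s['wrist_force'].round(1),'T',s['ft_torque'].round(3),'eff6',s['effort'][5].round(3),s['width'].round(2))
E
python3 st.py
```

```text
Traceback (most recent call last):
  File "st.py", line 2, in <module>
    s=r.state();R=s['ee_rot'];print(s['time_s'],s['position'].round(2),'yaw',np.degrees(np.arctan2(R[1,1],R[0,1])).round(2),'tilt',R[:,2].round(4),'F',s['wrist_force'].round(1),'T',s['ft_torque'].round(3),'eff6',s['effort'][5].round(3),s['width'].round(2))
                                                                                                                                                                                                                                            ^^^^^^^^^^^^^^^^
AttributeError: 'float' object has no attribute 'round'
```

```bash
sed -i "s/s\['width'\].round(2)/round(s['width'],2)/; s/s\['effort'\]\[5\].round(3)/round(float(s['effort'][5]),3)/" st.py; python3 st.py
```

```text
12.8 [479.03  59.25 132.94] yaw 112.53 tilt [ 8.e-04  6.e-04 -1.e+00] F [-0.7  0.4  5.1] T [ 0.047  0.419 -0.169] eff6 -0.521 25.03
```

Emit:
send_rows([
  {"dx": 0, "dy": 0, "dz": 0, "wx": 0, "wy": 0, "wz": 2},
  {"dx": 0, "dy": 0, "dz": 0.01, "wx": 0, "wy": 0, "wz": 4},
  {"dx": 0, "dy": 0, "dz": 0.02, "wx": 0, "wy": 0, "wz": 6},
  {"dx": 0, "dy": 0, "dz": 0.03, "wx": 0, "wy": 0, "wz": 8},
  {"dx": 0, "dy": 0, "dz": 0.03, "wx": 0, "wy": 0, "wz": 10},
])

```text
time_s: 13.22
position: [479.2, 59.4, 133.3]
ee_rot: [[-0.843, -0.538, 0.001], [-0.538, 0.843, 0.001], [-0.001, 0.0, -1.0]]
wrist_force: [-0.3, 0.4, 6.3]
width: 24.7
```

```bash
python3 st.py
```

```text
13.2167 [479.17  59.38 133.31] yaw 122.53 tilt [ 1.e-03  8.e-04 -1.e+00] F [-0.3  0.4  6.3] T [ 0.091  0.512 -0.141] eff6 -0.544 24.69
```

Emit:
send_rows([
  {"dx": 0, "dy": 0, "dz": 0, "wx": 0, "wy": 0, "wz": 2},
  {"dx": 0, "dy": 0, "dz": 0.01, "wx": 0, "wy": 0, "wz": 4},
  {"dx": 0, "dy": 0, "dz": 0.02, "wx": 0, "wy": 0, "wz": 6},
  {"dx": 0, "dy": 0, "dz": 0.03, "wx": 0, "wy": 0, "wz": 8},
  {"dx": 0, "dy": 0, "dz": 0.03, "wx": 0, "wy": 0, "wz": 8},
])

```text
time_s: 13.63
position: [479.2, 59.4, 133.6]
ee_rot: [[-0.76, -0.65, 0.001], [-0.65, 0.76, 0.001], [-0.001, -0.0, -1.0]]
wrist_force: [-1.0, -0.7, 6.9]
width: 24.9
```

```bash
python3 st.py
```

```text
13.6333 [479.22  59.37 133.59] yaw 130.57 tilt [ 1.1e-03  8.0e-04 -1.0e+00] F [-1.  -0.7  6.9] T [ 0.079  0.253 -0.06 ] eff6 0.698 24.94
```

28° turned at about 0.15 N·m. From here I'll go in 3° steps with a lighter grip that acts as a torque limiter.

Emit:
send_rows([
  {"dx": 0, "dy": 0, "dz": 0, "wx": 0, "wy": 0, "wz": 1},
  {"dx": 0, "dy": 0, "dz": 0, "wx": 0, "wy": 0, "wz": 2},
  {"dx": 0, "dy": 0, "dz": 0.01, "wx": 0, "wy": 0, "wz": 3},
  {"dx": 0, "dy": 0, "dz": 0.01, "wx": 0, "wy": 0, "wz": 4},
], newtons=38)

```text
time_s: 13.97
position: [479.3, 59.4, 133.8]
ee_rot: [[-0.713, -0.701, 0.001], [-0.701, 0.713, 0.001], [-0.001, -0.0, -1.0]]
wrist_force: [-0.8, -0.6, 7.0]
width: 24.4
```

```bash
python3 st.py
```

```text
13.9667 [479.27  59.37 133.75] yaw 134.49 tilt [ 1.2e-03  8.0e-04 -1.0e+00] F [-0.8 -0.6  7. ] T [-0.042  0.268 -0.1  ] eff6 -0.205 24.4
```

Emit:
send_rows([
  {"dx": 0, "dy": 0, "dz": 0, "wx": 0, "wy": 0, "wz": 1},
  {"dx": 0, "dy": 0, "dz": 0, "wx": 0, "wy": 0, "wz": 2},
  {"dx": 0, "dy": 0, "dz": 0.01, "wx": 0, "wy": 0, "wz": 3},
])

```text
time_s: 14.22
position: [479.3, 59.4, 133.9]
ee_rot: [[-0.676, -0.737, 0.001], [-0.737, 0.676, 0.001], [-0.001, -0.0, -1.0]]
wrist_force: [0.2, -0.2, 6.1]
width: 24.8
```

```bash
python3 st.py
```

```text
14.2167 [479.31  59.37 133.89] yaw 137.5 tilt [ 1.3e-03  8.0e-04 -1.0e+00] F [ 0.2 -0.2  6.1] T [-0.1    0.073 -0.132] eff6 -0.197 24.84
```

Emit:
send_rows([
  {"dx": 0, "dy": 0, "dz": 0, "wx": 0, "wy": 0, "wz": 1},
  {"dx": 0, "dy": 0, "dz": 0, "wx": 0, "wy": 0, "wz": 2},
  {"dx": 0, "dy": 0, "dz": 0.01, "wx": 0, "wy": 0, "wz": 3},
])

```text
time_s: 14.47
position: [479.4, 59.4, 134.0]
ee_rot: [[-0.636, -0.772, 0.001], [-0.772, 0.636, 0.001], [-0.001, -0.001, -1.0]]
wrist_force: [-0.8, -1.3, 4.1]
width: 25.1
```

```bash
python3 st.py
```

```text
14.4667 [479.38  59.36 133.98] yaw 140.5 tilt [ 1.4e-03  8.0e-04 -1.0e+00] F [-0.8 -1.3  4.1] T [-0.207  0.014 -0.134] eff6 -0.203 25.1
```

Emit:
send_rows([
  {"dx": 0, "dy": 0, "dz": 0, "wx": 0, "wy": 0, "wz": 1},
  {"dx": 0, "dy": 0, "dz": 0, "wx": 0, "wy": 0, "wz": 2},
  {"dx": 0, "dy": 0, "dz": 0.01, "wx": 0, "wy": 0, "wz": 3},
])

```text
time_s: 14.72
position: [479.5, 59.3, 134.1]
ee_rot: [[-0.595, -0.804, 0.002], [-0.804, 0.595, 0.001], [-0.001, -0.001, -1.0]]
wrist_force: [0.0, 0.0, 5.8]
width: 24.8
```

```bash
python3 st.py
```

```text
14.7167 [479.45  59.33 134.13] yaw 143.5 tilt [ 1.5e-03  7.0e-04 -1.0e+00] F [0.  0.  5.8] T [-0.268 -0.022 -0.113] eff6 -0.216 24.79
```

Emit:
send_rows([
  {"dx": 0, "dy": 0, "dz": 0, "wx": 0, "wy": 0, "wz": 1},
  {"dx": 0, "dy": 0, "dz": 0, "wx": 0, "wy": 0, "wz": 2},
  {"dx": 0, "dy": 0, "dz": 0.01, "wx": 0, "wy": 0, "wz": 3},
])

```text
time_s: 14.97
position: [479.5, 59.3, 134.3]
ee_rot: [[-0.552, -0.834, 0.002], [-0.834, 0.552, 0.001], [-0.001, -0.001, -1.0]]
wrist_force: [0.6, -0.5, 4.5]
width: 24.9
```

```bash
python3 st.py
```

```text
14.9667 [479.48  59.32 134.28] yaw 146.5 tilt [ 1.6e-03  7.0e-04 -1.0e+00] F [ 0.6 -0.5  4.5] T [-0.325 -0.137 -0.099] eff6 -0.222 24.88
```

Emit:
send_rows([
  {"dx": 0, "dy": 0, "dz": 0, "wx": 0, "wy": 0, "wz": 1},
  {"dx": 0, "dy": 0, "dz": 0, "wx": 0, "wy": 0, "wz": 2},
  {"dx": 0, "dy": 0, "dz": 0.01, "wx": 0, "wy": 0, "wz": 3},
])

```text
time_s: 15.22
position: [479.5, 59.3, 134.4]
ee_rot: [[-0.507, -0.862, 0.002], [-0.862, 0.508, 0.001], [-0.001, -0.001, -1.0]]
wrist_force: [0.9, -0.9, 5.2]
width: 25.2
```

```bash
python3 look.py c1 478 59 140
```

```text
15.2167 [ 30.5   7.6 -30.8   0.  -51.6 -61. ] [479.52  59.33 134.36] yaw 149.5 [ 0.9 -0.9  5.2] [-0.279 -0.198 -0.144] 25.230827522962795
scene crop origin 254 188
top crop origin 257 187
```

View pics/c1.png

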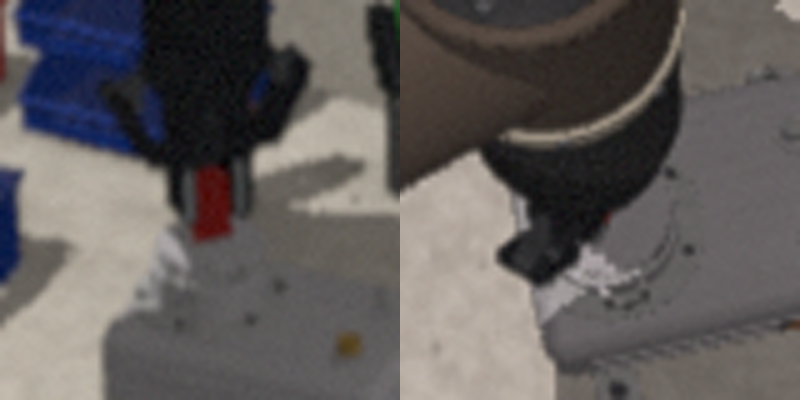

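The tab has turned with the jaws (it now faces the scene camera). Continuing.

Emit:
send_rows([
  {"dx": 0, "dy": 0, "dz": 0, "wx": 0, "wy": 0, "wz": 1},
  {"dx": 0, "dy": 0, "dz": 0, "wx": 0, "wy": 0, "wz": 2},
  {"dx": 0, "dy": 0, "dz": 0.01, "wx": 0, "wy": 0, "wz": 3},
])

```text
time_s: 15.57
position: [479.6, 59.3, 134.5]
ee_rot: [[-0.462, -0.887, 0.002], [-0.887, 0.462, 0.001], [-0.001, -0.001, -1.0]]
wrist_force: [0.5, -1.0, 4.7]
width: 25.1
```

```bash
python3 st.py
```

```text
15.5667 [479.59  59.33 134.51] yaw 152.51 tilt [ 1.8e-03  7.0e-04 -1.0e+00] F [ 0.5 -1.   4.7] T [-0.347 -0.22  -0.097] eff6 -0.243 25.07
```

Emit:
send_rows([
  {"dx": 0, "dy": 0, "dz": 0, "wx": 0, "wy": 0, "wz": 1},
  {"dx": 0, "dy": 0, "dz": 0, "wx": 0, "wy": 0, "wz": 2},
  {"dx": 0, "dy": 0, "dz": 0.01, "wx": 0, "wy": 0, "wz": 3},
])

```text
time_s: 15.82
position: [479.6, 59.3, 134.6]
ee_rot: [[-0.415, -0.91, 0.002], [-0.91, 0.415, 0.001], [-0.001, -0.001, -1.0]]
wrist_force: [0.3, -0.7, 6.0]
width: 24.5
```

```bash
python3 st.py
```

```text
15.8167 [479.6   59.32 134.65] yaw 155.5 tilt [ 1.8e-03  7.0e-04 -1.0e+00] F [ 0.3 -0.7  6. ] T [-0.319 -0.036 -0.125] eff6 -0.194 24.52
```

Emit:
send_rows([
  {"dx": 0, "dy": 0, "dz": 0, "wx": 0, "wy": 0, "wz": 1},
  {"dx": 0, "dy": 0, "dz": 0, "wx": 0, "wy": 0, "wz": 2},
  {"dx": 0, "dy": 0, "dz": 0.01, "wx": 0, "wy": 0, "wz": 3},
])

```text
time_s: 16.07
position: [479.1, 59.3, 134.7]
ee_rot: [[-0.367, -0.93, 0.001], [-0.93, 0.367, 0.001], [-0.001, -0.001, -1.0]]
wrist_force: [-2.4, 0.4, 8.3]
width: 25.3
```

```bash
python3 st.py
```

```text
16.0667 [479.09  59.26 134.67] yaw 158.48 tilt [ 9.e-04  7.e-04 -1.e+00] F [-2.4  0.4  8.3] T [ 0.161  1.042 -0.284] eff6 -0.061 25.25
```

Torque rose from 0.12 to 0.28 N·m at 56°. I'll probe with 1° steps.

Emit:
send_rows([
  {"dx": 0, "dy": 0, "dz": 0, "wx": 0, "wy": 0, "wz": 0.5},
  {"dx": 0, "dy": 0, "dz": 0, "wx": 0, "wy": 0, "wz": 0.5},
])

```text
time_s: 16.23
position: [478.9, 59.3, 134.6]
ee_rot: [[-0.359, -0.933, 0.001], [-0.933, 0.359, 0.001], [-0.001, -0.0, -1.0]]
wrist_force: [-2.9, 0.6, 8.5]
width: 24.8
```

```bash
python3 st.py
```

```text
16.2333 [478.94  59.27 134.64] yaw 158.96 tilt [ 7.e-04  7.e-04 -1.e+00] F [-2.9  0.6  8.5] T [ 0.165  1.026 -0.28 ] eff6 0.45 24.78
```

Emit:
send_rows([
  {"dx": 0, "dy": 0, "dz": 0, "wx": 0, "wy": 0, "wz": 0.5},
  {"dx": 0, "dy": 0, "dz": 0, "wx": 0, "wy": 0, "wz": 1},
])

```text
time_s: 16.4
position: [478.7, 59.3, 134.6]
ee_rot: [[-0.343, -0.939, 0.0], [-0.939, 0.343, 0.001], [-0.001, 0.0, -1.0]]
wrist_force: [-4.1, 0.1, 9.4]
width: 25.0
```

```bash
python3 look.py c2 478 59 140
```

```text
16.4 [ 30.5   7.5 -30.8  -0.  -51.7 -50.5] [478.68  59.26 134.59] yaw 159.94 [-4.1  0.1  9.4] [ 0.375  1.576 -0.359] 24.95917088784232
scene crop origin 254 188
top crop origin 257 187
```

View pics/c2.png

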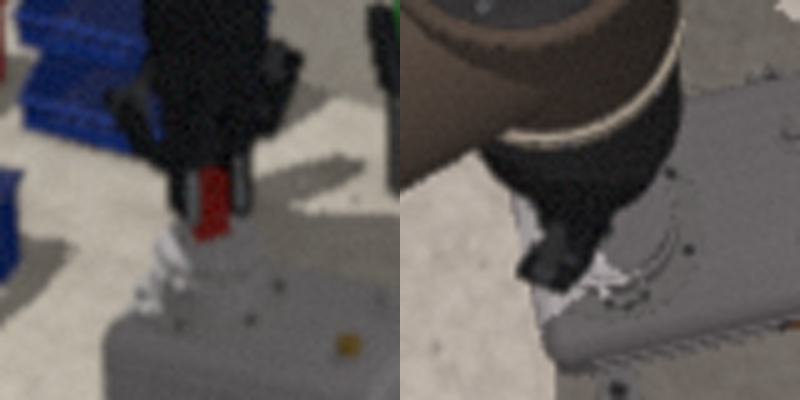

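Emit:
send_rows([
  {"dx": 0, "dy": 0, "dz": 0, "wx": 0, "wy": 0, "wz": 0.5},
  {"dx": 0, "dy": 0, "dz": 0, "wx": 0, "wy": 0, "wz": 1},
])

```text
time_s: 16.67
position: [478.4, 59.3, 134.6]
ee_rot: [[-0.327, -0.945, -0.0], [-0.945, 0.327, 0.001], [-0.001, 0.0, -1.0]]
wrist_force: [-5.5, 2.1, 10.5]
width: 24.7
```

```bash
python3 st.py
```

```text
16.6667 [478.44  59.29 134.56] yaw 160.93 tilt [-2.e-04  8.e-04 -1.e+00] F [-5.5  2.1 10.5] T [ 0.59   2.044 -0.366] eff6 0.157 24.72
```

Side force keeps growing and torque is above the 0.3 N·m turning limit, so this is the stop, met at about 55°. I'll ease off 2°, firm the grip and lift slowly while feeling.

Emit:
send_rows([
  {"dx": 0, "dy": 0, "dz": 0, "wx": 0, "wy": 0, "wz": -1},
  {"dx": 0, "dy": 0, "dz": 0, "wx": 0, "wy": 0, "wz": -2},
  {"dx": 0, "dy": 0, "dz": 0, "wx": 0, "wy": 0, "wz": -2},
], newtons=55)

```text
time_s: 16.92
position: [478.5, 59.3, 134.6]
ee_rot: [[-0.36, -0.933, -0.0], [-0.933, 0.36, 0.001], [-0.001, 0.0, -1.0]]
wrist_force: [-3.3, 1.1, 10.3]
width: 24.6
```

```bash
python3 st.py
```

```text
16.9167 [478.52  59.3  134.56] yaw 158.89 tilt [-0.e+00  6.e-04 -1.e+00] F [-3.3  1.1 10.3] T [ 0.455  1.753 -0.052] eff6 -0.25 24.59
```

Emit:
send_rows([
  {"dx": 0, "dy": 0, "dz": 0.1, "wx": 0, "wy": 0, "wz": 0},
  {"dx": 0, "dy": 0, "dz": 0.2, "wx": 0, "wy": 0, "wz": 0},
  {"dx": 0, "dy": 0, "dz": 0.2, "wx": 0, "wy": 0, "wz": 0},
])

```text
time_s: 17.17
position: [478.5, 59.2, 136.2]
ee_rot: [[-0.359, -0.933, -0.0], [-0.933, 0.359, 0.001], [-0.0, 0.0, -1.0]]
wrist_force: [-3.8, 1.9, 6.2]
width: 24.7
```

```bash
python3 st.py
```

```text
17.1667 [478.45  59.22 136.2 ] yaw 158.94 tilt [-3.e-04  5.e-04 -1.e+00] F [-3.8  1.9  6.2] T [ 0.651  1.482 -0.041] eff6 0.067 24.73
```

Emit:
send_rows([
  {"dx": -0.05, "dy": 0, "dz": 0.1, "wx": 0, "wy": 0, "wz": 0},
  {"dx": -0.05, "dy": 0, "dz": 0.2, "wx": 0, "wy": 0, "wz": 0},
  {"dx": -0.05, "dy": 0, "dz": 0.3, "wx": 0, "wy": 0, "wz": 0},
  {"dx": -0.05, "dy": 0, "dz": 0.3, "wx": 0, "wy": 0, "wz": 0},
])

```text
time_s: 17.5
position: [477.7, 58.8, 138.6]
ee_rot: [[-0.36, -0.933, -0.001], [-0.933, 0.36, -0.0], [0.001, 0.001, -1.0]]
wrist_force: [-1.1, 0.6, -2.9]
width: 24.8
```

```bash
python3 st.py
```

```text
17.5 [477.7   58.79 138.6 ] yaw 158.93 tilt [-1.2e-03 -2.0e-04 -1.0e+00] F [-1.1  0.6 -2.9] T [ 0.298  0.298 -0.07 ] eff6 0.025 24.8
```

Only −2.9 N now, which is the cap's weight, so it is free. Continuing straight up.

Emit:
send_rows([
  {"dx": 0, "dy": 0, "dz": 0.15, "wx": 0, "wy": 0, "wz": 0},
  {"dx": 0, "dy": 0, "dz": 0.3, "wx": 0, "wy": 0, "wz": 0},
  {"dx": 0, "dy": 0, "dz": 0.5, "wx": 0, "wy": 0, "wz": 0},
  {"dx": 0, "dy": 0, "dz": 0.5, "wx": 0, "wy": 0, "wz": 0},
])

```text
time_s: 17.83
position: [478.5, 58.9, 144.5]
ee_rot: [[-0.359, -0.933, 0.001], [-0.933, 0.359, 0.0], [-0.0, -0.0, -1.0]]
wrist_force: [-0.4, 0.7, -2.4]
width: 24.8
```

```bash
python3 st.py
```

```text
17.8333 [478.5   58.94 144.49] yaw 158.95 tilt [ 5.e-04  1.e-04 -1.e+00] F [-0.4  0.7 -2.4] T [-0.061 -0.021  0.045] eff6 -0.001 24.76
```

Free. Lifting straight to clear the neck (about 70 mm more).

Emit:
send_rows([
  {"dx": 0, "dy": 0, "dz": 0.5, "wx": 0, "wy": 0, "wz": 0},
  {"dx": 0, "dy": 0, "dz": 1.2, "wx": 0, "wy": 0, "wz": 0},
  {"dx": 0, "dy": 0, "dz": 2.2, "wx": 0, "wy": 0, "wz": 0},
  {"dx": 0, "dy": 0, "dz": 3.4, "wx": 0, "wy": 0, "wz": 0},
  {"dx": 0, "dy": 0, "dz": 4.6, "wx": 0, "wy": 0, "wz": 0},
  {"dx": 0, "dy": 0, "dz": 5.8, "wx": 0, "wy": 0, "wz": 0},
  {"dx": 0, "dy": 0, "dz": 6.6, "wx": 0, "wy": 0, "wz": 0},
  {"dx": 0, "dy": 0, "dz": 7, "wx": 0, "wy": 0, "wz": 0},
])

```text
time_s: 18.5
position: [478.9, 59.2, 216.1]
ee_rot: [[-0.359, -0.933, 0.003], [-0.933, 0.359, 0.001], [-0.002, -0.002, -1.0]]
wrist_force: [0.7, 0.2, -2.7]
width: 24.6
```

```bash
python3 look.py d1 478 59 180; python3 - <<'E'
from h import *
for n in("top","scene"):
    z=np.load(n+"0.npz");C=cloud(n,z["d"]);P=C.reshape(-1,3)
    # dish: floor & rim
    R=np.hypot(P[:,0]-438.5,P[:,1]+312)
    for a,b in((0,50),(66,76)):
        q=P[(R>=a)&(R<b)]; print(n,a,np.percentile(q[:,2],[5,25,50,75,95]).round(1))
    m=(C[...,2]>25)&(C[...,2]<38)&(np.hypot(C[...,0]-438.5,C[...,1]+312)<90)
    uv=np.argwhere(m)[:,::-1]; H=cv2.convexHull(onplane(n,uv,30)[:,:2].astype(np.float32)); print(cv2.fitEllipse(H),cv2.minEnclosingCircle(H))
E
```

```text
18.5 [ 30.5   2.7 -24.3   0.  -62.9 -51.5] [478.9   59.16 216.11] yaw 158.95 [ 0.7  0.2 -2.7] [-0.024 -0.014 -0.076] 24.56323871214345
scene crop origin 254 176
top crop origin 256 183
top 0 [ 2.9  5.1  6.7  8.2 10.6]
top 66 [-1.8 12.7 22.2 28.  31.6]
((437.57177734375, -310.2629089355469), (148.09844970703125, 149.14173889160156), 81.95455932617188) ((437.4100036621094, -309.70977783203125), 75.18435668945312)
scene 0 [-672.  -595.4    4.1    6.8    9.1]
scene 66 [-685.8   -3.3   11.3   21.9   28.6]
((434.7804870605469, -314.32281494140625), (146.84242248535156, 155.29429626464844), 114.09345245361328) ((434.058349609375, -314.47100830078125), 77.62645721435547)
```

View pics/d1.png

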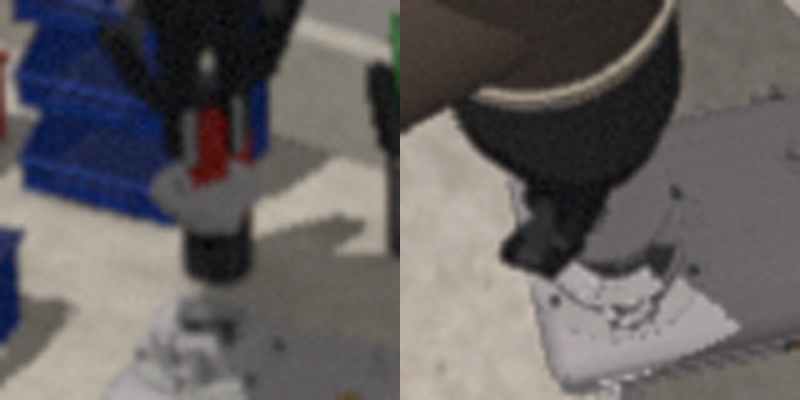

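The cap is out and hangs upright below the jaws. The dish centre is about (437, −311) from both views. Carrying it over.

Emit:
send_rows([
  {"dx": -0.1, "dy": -1, "dz": 0, "wx": 0, "wy": 0, "wz": 0},
  {"dx": -0.3, "dy": -3, "dz": 0, "wx": 0, "wy": 0, "wz": 0},
  {"dx": -0.6, "dy": -5.5, "dz": 0, "wx": 0, "wy": 0, "wz": 0},
  {"dx": -0.9, "dy": -8.5, "dz": 0, "wx": 0, "wy": 0, "wz": 0},
  {"dx": -1.3, "dy": -11.5, "dz": 0, "wx": 0, "wy": 0, "wz": 0},
  {"dx": -1.6, "dy": -14.5, "dz": 0, "wx": 0, "wy": 0, "wz": 0},
  {"dx": -2, "dy": -17.5, "dz": 0, "wx": 0, "wy": 0, "wz": 0},
  {"dx": -2.3, "dy": -20.5, "dz": 0, "wx": 0, "wy": 0, "wz": 0},
])

```text
time_s: 19.27
position: [453.9, -147.8, 213.4]
ee_rot: [[-0.359, -0.933, -0.001], [-0.933, 0.359, 0.0], [0.0, 0.001, -1.0]]
wrist_force: [1.0, -0.1, -2.5]
width: 24.8
```

Emit:
send_rows([
  {"dx": -0.3, "dy": -3, "dz": 0, "wx": 0, "wy": 0, "wz": 0},
  {"dx": -0.7, "dy": -6, "dz": 0, "wx": 0, "wy": 0, "wz": 0},
  {"dx": -1.1, "dy": -9, "dz": 0, "wx": 0, "wy": 0, "wz": 0},
  {"dx": -1.4, "dy": -12, "dz": -0.5, "wx": 0, "wy": 0, "wz": 0},
  {"dx": -1.7, "dy": -14.3, "dz": -1.5, "wx": 0, "wy": 0, "wz": 0},
  {"dx": -1.9, "dy": -15.8, "dz": -3, "wx": 0, "wy": 0, "wz": 0},
  {"dx": -1.9, "dy": -16.5, "dz": -4.5, "wx": 0, "wy": 0, "wz": 0},
  {"dx": -1.9, "dy": -16.5, "dz": -5, "wx": 0, "wy": 0, "wz": 0},
])

```text
time_s: 19.93
position: [433.8, -312.2, 160.8]
ee_rot: [[-0.362, -0.932, -0.005], [-0.932, 0.362, 0.002], [0.0, 0.005, -1.0]]
wrist_force: [-0.5, 0.1, -3.5]
width: 24.6
```

```bash
python3 look.py d2 437 -311 100; python3 st.py
```

```text
19.9333 [-14.7  10.9 -22.5  -0.  -56.9  -6.5] [ 433.85 -312.16  160.85] yaw 158.79 [-0.5  0.1 -3.5] [0.072 0.065 0.015] 24.57224257116181
scene crop origin 351 246
top crop origin 399 205
20.0333 [ 434.62 -311.1   162.28] yaw 158.87 tilt [-0.0038  0.0013 -1.    ] F [-0.2 -0.2 -2.9] T [-0.018 -0.014 -0.02 ] eff6 0.068 24.5
```

View pics/d2.png

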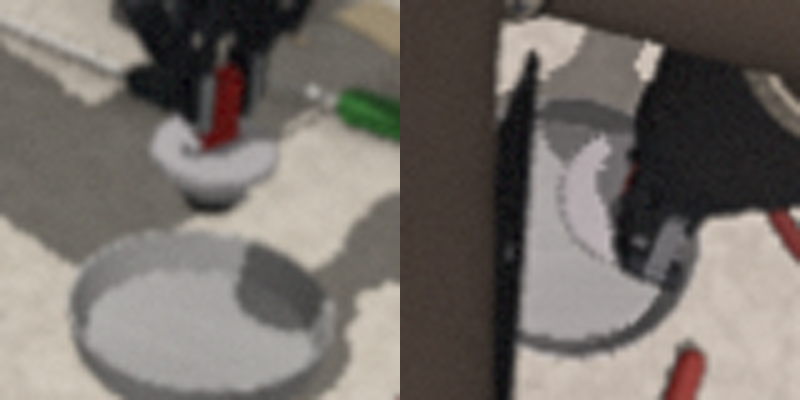

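```bash
python3 - <<'E'
from h import *
for n in("top","scene"):
    z=np.load("d2"+n+".npz");C=cloud(n,z["d"]);p=z["p"].astype(int)
    R=np.hypot(C[...,0]-434.6,C[...,1]+311)
    m=(R<36)&(C[...,2]>95)&(C[...,2]<175)&(p.min(-1)>90)
    P=C[m];print(n,len(P),np.percentile(P[:,2],[5,25,50,75,95]).round(1),P.min(0).round(),P.max(0).round())
    A=np.c_[P[:,:2]-[434.6,-311],np.ones(len(P))];c=np.median(P[:,2]);ok=np.ones(len(P),bool)
    for _ in range(5):
        k=np.linalg.lstsq(A[ok],P[ok,2],rcond=None)[0];e=P[:,2]-A@k;ok=abs(e)<3
    print("plane slope deg",np.degrees(np.arctan(k[:2])).round(1),"z0",k[2].round(1),ok.sum(), "rms",e[ok].std())
    M=red(z["p"])&(R<40)&(C[...,2]>100)&(C[...,2]<200);Q=C[M]
    print("red",len(Q),[ (z0,Q[(Q[:,2]>=z0)&(Q[:,2]<z0+8)].mean(0).round(1)[:2]) for z0 in range(134,182,8) if ((Q[:,2]>=z0)&(Q[:,2]<z0+8)).sum()>2])
    k=(R<40)&(C[...,2]>80)&(C[...,2]<150)&(p.max(-1)<70); print("dark low z",np.percentile(C[k][:,2],[1,5,20]).round(1) if k.any() else None)
E
python3 - <<'E'
import numpy as np,cv2
p=np.load("d2scene.npz")["p"][240:310,350:430,::-1];cv2.imwrite("pics/d2z.png",cv2.resize(p,(685,600),interpolation=cv2.INTER_CUBIC))
E
```

```text
top 245 [138.  141.3 143.  144.1 146.1] [ 402. -338.  134.] [ 465. -276.  173.]
plane slope deg [-0.2 -1. ] z0 143.4 200 rms 1.480881995125815
red 0 []
dark low z [148.8 148.8 148.8]
scene 233 [123.6 139.5 141.6 143.5 147.3] [ 399. -347.  109.] [ 467. -281.  159.]
plane slope deg [-0.5  0.2] z0 142.0 156 rms 1.5076501213649607
red 77 [(142, array([ 433.1, -317.6])), (150, array([ 436.5, -317.9])), (158, array([ 436.6, -318.7])), (166, array([ 437. , -318.5])), (174, array([ 439., -318.]))]
dark low z [105.  106.3 108.7]
```

View pics/d2z.png

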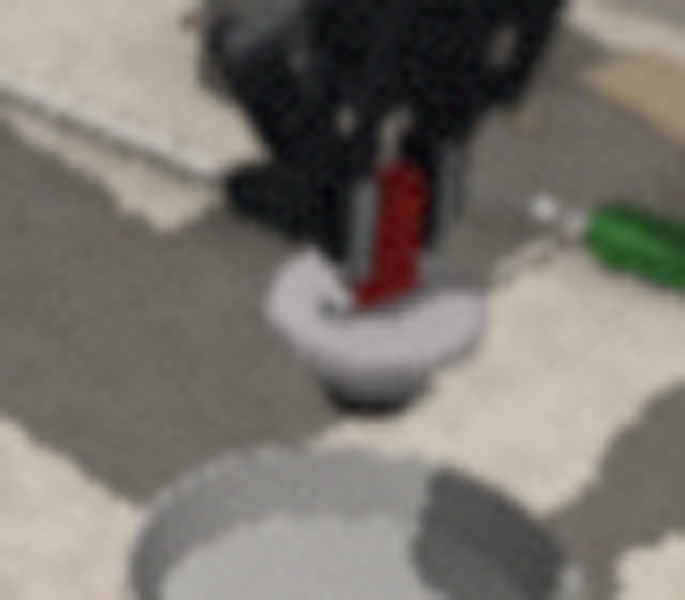

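The disc is level to about 1° in both depth views and the dish lies below it. The pad should land at TCP z≈62. Lowering.

Emit:
send_rows([
  {"dx": 0, "dy": 0, "dz": -1.2, "wx": 0, "wy": 0, "wz": 0},
  {"dx": 0, "dy": 0, "dz": -2.8, "wx": 0, "wy": 0, "wz": 0},
  {"dx": 0, "dy": 0, "dz": -4.4, "wx": 0, "wy": 0, "wz": 0},
  {"dx": 0, "dy": 0, "dz": -6, "wx": 0, "wy": 0, "wz": 0},
  {"dx": 0, "dy": 0, "dz": -7.2, "wx": 0, "wy": 0, "wz": 0},
  {"dx": 0, "dy": 0, "dz": -8.2, "wx": 0, "wy": 0, "wz": 0},
  {"dx": 0, "dy": 0, "dz": -8.6, "wx": 0, "wy": 0, "wz": 0},
  {"dx": 0, "dy": 0, "dz": -8.6, "wx": 0, "wy": 0, "wz": 0},
])

```text
time_s: 20.7
position: [436.1, -310.7, 77.7]
ee_rot: [[-0.359, -0.933, -0.001], [-0.933, 0.359, 0.0], [0.0, 0.001, -1.0]]
wrist_force: [0.7, -1.2, -3.2]
width: 24.5
```

Emit:
send_rows([
  {"dx": 0, "dy": 0, "dz": -0.2, "wx": 0, "wy": 0, "wz": 0},
  {"dx": 0, "dy": 0, "dz": -0.4, "wx": 0, "wy": 0, "wz": 0},
  {"dx": 0, "dy": 0, "dz": -0.6, "wx": 0, "wy": 0, "wz": 0},
  {"dx": 0, "dy": 0, "dz": -0.8, "wx": 0, "wy": 0, "wz": 0},
  {"dx": 0, "dy": 0, "dz": -0.8, "wx": 0, "wy": 0, "wz": 0},
])

```text
time_s: 21.12
position: [436.1, -311.1, 70.0]
ee_rot: [[-0.359, -0.933, -0.0], [-0.933, 0.359, 0.0], [-0.0, 0.0, -1.0]]
wrist_force: [-0.6, 0.3, -2.5]
width: 24.6
```

Emit:
send_rows([
  {"dx": 0, "dy": 0, "dz": -0.15, "wx": 0, "wy": 0, "wz": 0},
  {"dx": 0, "dy": 0, "dz": -0.3, "wx": 0, "wy": 0, "wz": 0},
  {"dx": 0, "dy": 0, "dz": -0.45, "wx": 0, "wy": 0, "wz": 0},
  {"dx": 0, "dy": 0, "dz": -0.55, "wx": 0, "wy": 0, "wz": 0},
  {"dx": 0, "dy": 0, "dz": -0.6, "wx": 0, "wy": 0, "wz": 0},
  {"dx": 0, "dy": 0, "dz": -0.6, "wx": 0, "wy": 0, "wz": 0},
])

```text
time_s: 21.62
position: [436.1, -311.0, 63.9]
ee_rot: [[-0.359, -0.933, -0.0], [-0.933, 0.359, 0.0], [0.0, 0.0, -1.0]]
wrist_force: [0.1, -0.1, -2.9]
width: 24.2
```

Emit:
send_rows([
  {"dx": 0, "dy": 0, "dz": -0.05, "wx": 0, "wy": 0, "wz": 0},
  {"dx": 0, "dy": 0, "dz": -0.1, "wx": 0, "wy": 0, "wz": 0},
  {"dx": 0, "dy": 0, "dz": -0.1, "wx": 0, "wy": 0, "wz": 0},
])

```text
time_s: 21.87
position: [436.2, -311.1, 63.0]
ee_rot: [[-0.359, -0.933, -0.0], [-0.933, 0.359, 0.0], [-0.0, 0.0, -1.0]]
wrist_force: [0.4, -0.3, -3.3]
width: 24.8
```

Emit:
send_rows([
  {"dx": 0, "dy": 0, "dz": -0.05, "wx": 0, "wy": 0, "wz": 0},
  {"dx": 0, "dy": 0, "dz": -0.1, "wx": 0, "wy": 0, "wz": 0},
  {"dx": 0, "dy": 0, "dz": -0.1, "wx": 0, "wy": 0, "wz": 0},
])

```text
time_s: 22.12
position: [436.1, -311.1, 62.0]
ee_rot: [[-0.359, -0.933, -0.0], [-0.933, 0.359, 0.0], [0.0, 0.0, -1.0]]
wrist_force: [0.3, -0.7, -2.1]
width: 24.4
```

Emit:
send_rows([
  {"dx": 0, "dy": 0, "dz": -0.05, "wx": 0, "wy": 0, "wz": 0},
  {"dx": 0, "dy": 0, "dz": -0.1, "wx": 0, "wy": 0, "wz": 0},
  {"dx": 0, "dy": 0, "dz": -0.1, "wx": 0, "wy": 0, "wz": 0},
])

```text
time_s: 22.37
position: [436.2, -311.0, 61.0]
ee_rot: [[-0.359, -0.933, -0.0], [-0.933, 0.359, 0.0], [-0.0, 0.0, -1.0]]
wrist_force: [-0.0, 0.4, -2.7]
width: 24.6
```

Emit:
send_rows([
  {"dx": 0, "dy": 0, "dz": -0.05, "wx": 0, "wy": 0, "wz": 0},
  {"dx": 0, "dy": 0, "dz": -0.1, "wx": 0, "wy": 0, "wz": 0},
  {"dx": 0, "dy": 0, "dz": -0.1, "wx": 0, "wy": 0, "wz": 0},
])

```text
time_s: 22.62
position: [436.4, -311.2, 60.6]
ee_rot: [[-0.359, -0.933, 0.0], [-0.933, 0.359, -0.0], [0.0, -0.0, -1.0]]
wrist_force: [-2.2, 1.2, 5.9]
width: 24.7
```

Emit:
send_rows([
  {"dx": 0, "dy": 0, "dz": -0.05, "wx": 0, "wy": 0, "wz": 0},
  {"dx": 0, "dy": 0, "dz": -0.1, "wx": 0, "wy": 0, "wz": 0},
  {"dx": 0, "dy": 0, "dz": -0.1, "wx": 0, "wy": 0, "wz": 0},
])

```text
time_s: 22.87
position: [436.4, -311.2, 59.7]
ee_rot: [[-0.359, -0.933, 0.0], [-0.933, 0.359, -0.0], [0.0, -0.001, -1.0]]
wrist_force: [-1.2, 1.2, 6.2]
width: 24.6
```

Touchdown at TCP z≈60.7. I'll relieve 1 mm and open gently.

Emit:
send_rows([
  {"dx": 0, "dy": 0, "dz": 0.1, "wx": 0, "wy": 0, "wz": 0},
  {"dx": 0, "dy": 0, "dz": 0.1, "wx": 0, "wy": 0, "wz": 0},
], newtons=20)

```text
time_s: 23.03
position: [436.4, -311.2, 60.6]
ee_rot: [[-0.359, -0.933, 0.0], [-0.933, 0.359, -0.0], [0.0, -0.001, -1.0]]
wrist_force: [-1.0, 1.0, 5.1]
width: 24.8
```

Emit:
send_rows([
  {"dx": 0, "dy": 0, "dz": 0, "wx": 0, "wy": 0, "wz": 0},
  {"dx": 0, "dy": 0, "dz": 0, "wx": 0, "wy": 0, "wz": 0},
  {"dx": 0, "dy": 0, "dz": 0, "wx": 0, "wy": 0, "wz": 0},
], fingers=3.0)

```text
time_s: 23.28
position: [436.4, -311.1, 60.0]
ee_rot: [[-0.359, -0.933, 0.0], [-0.933, 0.359, -0.0], [-0.0, -0.0, -1.0]]
wrist_force: [-0.1, 0.2, -0.8]
width: 30.1
```

Emit:
send_rows([
  {"dx": 0, "dy": 0, "dz": 0, "wx": 0, "wy": 0, "wz": 0},
  {"dx": 0, "dy": 0, "dz": 0, "wx": 0, "wy": 0, "wz": 0},
  {"dx": 0, "dy": 0, "dz": 0.5, "wx": 0, "wy": 0, "wz": 0},
  {"dx": 0, "dy": 0, "dz": 1.5, "wx": 0, "wy": 0, "wz": 0},
  {"dx": 0, "dy": 0, "dz": 3, "wx": 0, "wy": 0, "wz": 0},
  {"dx": 0, "dy": 0, "dz": 5, "wx": 0, "wy": 0, "wz": 0},
  {"dx": 0, "dy": 0, "dz": 8, "wx": 0, "wy": 0, "wz": 0},
  {"dx": 0, "dy": 0, "dz": 11, "wx": 0, "wy": 0, "wz": 0},
], fingers=4.2)

```text
time_s: 23.95
position: [435.7, -310.9, 171.8]
ee_rot: [[-0.359, -0.933, -0.001], [-0.933, 0.359, 0.0], [0.0, 0.001, -1.0]]
wrist_force: [0.6, 0.1, -0.0]
width: 41.8
```

Emit:
send_rows([
  {"dx": 0, "dy": 3, "dz": 2, "wx": 0, "wy": 0, "wz": 0},
  {"dx": 0, "dy": 6, "dz": 4, "wx": 0, "wy": 0, "wz": 0},
  {"dx": 0, "dy": 9, "dz": 4, "wx": 0, "wy": 0, "wz": 0},
  {"dx": 0, "dy": 12, "dz": 4, "wx": 0, "wy": 0, "wz": 0},
  {"dx": 0, "dy": 15, "dz": 4, "wx": 0, "wy": 0, "wz": 0},
  {"dx": 0, "dy": 17, "dz": 4, "wx": 0, "wy": 0, "wz": 0},
  {"dx": 0, "dy": 18, "dz": 4, "wx": 0, "wy": 0, "wz": 0},
  {"dx": 0, "dy": 18, "dz": 4, "wx": 0, "wy": 0, "wz": 0},
])

```text
time_s: 24.62
position: [436.4, -129.7, 211.2]
ee_rot: [[-0.357, -0.934, 0.002], [-0.934, 0.357, 0.0], [-0.001, -0.002, -1.0]]
wrist_force: [0.7, -0.3, -0.2]
width: 41.9
```

```bash
python3 look.py e1 437 -311 40; python3 - <<'E'
import numpy as np,cv2
cv2.imwrite("pics/e1t.png",np.load("e1top.npz")["p"][:,:,::-1]);cv2.imwrite("pics/e1s.png",np.load("e1scene.npz")["p"][:,:,::-1])
E
```

```text
24.6167 [  8.4   0.2 -27.6   0.  -62.1 -29.3] [ 436.42 -129.65  211.23] yaw 159.09 [ 0.7 -0.3 -0.2] [-0.037 -0.003 -0.022] 41.89253460529771
scene crop origin 350 263
top crop origin 393 209
```

View pics/e1.png

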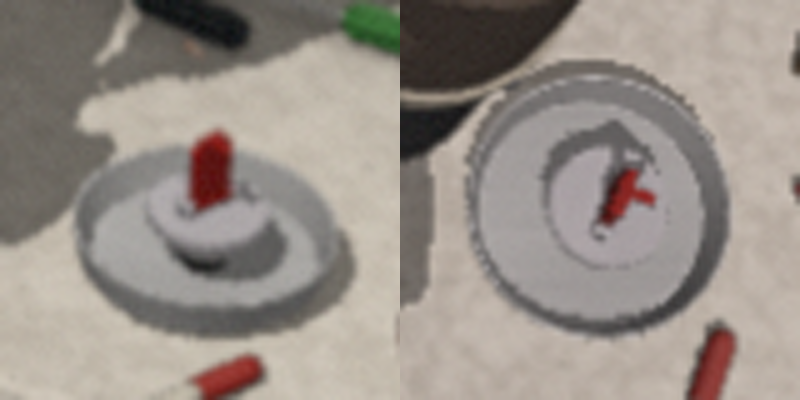

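View pics/e1t.png

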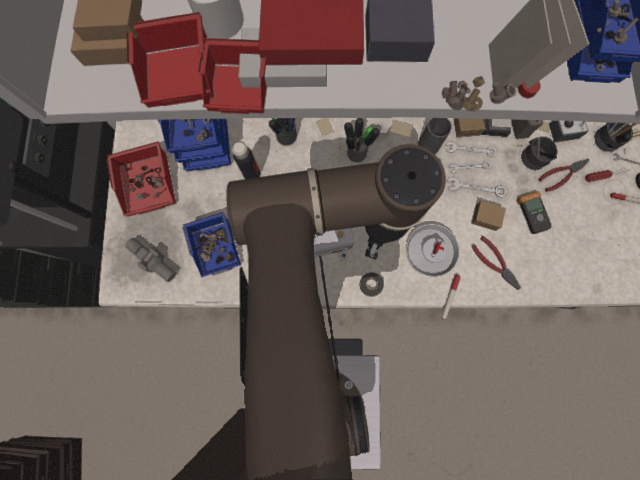

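In both views the cap stands upright in the dish with its tab up: scene about (392,300), top (436,249). I'll do one numeric check of level and dish position, then hand in.

```bash
python3 - <<'E'
from h import *
for n in("top","scene"):
    z=np.load("e1"+n+".npz");C=cloud(n,z["d"]);R=np.hypot(C[...,0]-436,C[...,1]+311)
    m=(R<36)&(C[...,2]>36)&(C[...,2]<50)&~red(z["p"]);P=C[m]
    A=np.c_[P[:,:2]-[436,-311],np.ones(len(P))];k=np.linalg.lstsq(A,P[:,2],rcond=None)[0];print(n,len(P),np.degrees(np.arctan(k[:2])).round(1),k[2].round(1))
    m=(C[...,2]>25)&(C[...,2]<33)&(R>60)&(R<90);H=cv2.convexHull(onplane(n,np.argwhere(m)[:,::-1],30)[:,:2].astype(np.float32));print(cv2.fitEllipse(H)[0])
a=np.load("scene0.npz")["p"];b=np.load("e1scene.npz")["p"]
d=cv2.absdiff(cv2.GaussianBlur(a,(5,5),0),cv2.GaussianBlur(b,(5,5),0)).max(-1)
cv2.imwrite("pics/diff.png",np.minimum(d.astype(int)*4,255).astype(np.uint8))
print(order.finish_job())
E
```

```text
top 401 [ 0.7 -0.1] 42.4
(437.6656188964844, -310.21844482421875)
scene 230 [ 0.6 -0.2] 42.1
(434.95648193359375, -314.3079833984375)
the job is handed in; nothing more can be done
None
```

I did the job in the order asked and handed it in at about 25 s, with the robot clear of everything. No verdict was reported.

- **Tab:** A pinch lift brought it only to about 62°, because it lagged in the grip. I pushed it the rest of the way with closed fingers. I never felt a clear stop there; the pictures and depth put it at about 90–95°.
- **Unscrewing:** The cap turned at about 0.1–0.17 N·m. At about 55° the torque rose to 0.28 and then 0.37 N·m, with side force building. I took that as the stop, eased back 2°, and lifted; the force then dropped to about 3 N, the cap's weight.
- **Setting down:** The cap went straight up and landed in the dish with a light touch (about 9 N).

**Last checks:**
- **Cap:** The cap stands upright in the dish with its tab still up. The disc is level to within 0.7° in both views, with its top at about 42 mm (43 expected).
- **Dish:** It did not move (under 0.5 mm in each view). The two cameras still disagree on its centre by about 5 mm.
- **Bystanders:** The ones visible looked unmoved by eye. The gear was hidden under the arm in the last top picture, and I did not look at the before/after difference image I made, so I did not confirm the gear's position.

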